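# Seat a wood block on its parallels in the vise

### The arm

A 6-joint arm with a two-finger parallel gripper is mounted at the origin on the work surface; the furniture and walls round the work are solid. World frame = base frame: x ahead of the robot, y to its left, z up, the work surface at z = 0. Lengths are in m, angles in rad, forces in N, time in s.
With the tool pointing down it reaches from about 0.35 to 0.925 m from the base axis. Payload 6.4 kg.
Tool frame: the origin (TCP) lies between the finger pads; the fingertips stand 8 mm ahead of it and the grasp point (between the pads) lies 11 mm behind it; y points along the fingers, x is the direction in which the jaws open and shut, and the axes are right-handed (so a half turn about y gives the same grasp; the last joint's range is limited). The gripper opens to 85 mm and grips with 20 to 120 N. Pads are 22 mm wide; open, the fingers measure 114 mm over their backs; the gripper's body (76 mm by 85 mm) begins 54 mm behind the grasp point. The pads swing forward as they close: fully open they stand 13 mm farther back than shut.
Start: joints at [1.091, 0.245, 1.558, -0, 1.339, -0.174], TCP at [0.196, 0.62, 0.239] pointing down, gripper open.
Joint ranges: [-3.13, 3.13], [-1.02, 2.26], [0.13, 2.54], [-0.95, 4.09], [0.21, 2.88], [-2.74, 2.74]. Speed limits (rad/s): [2.57, 2.57, 3.14, 3.14, 3.14, 3.14].

### API

Orientations are given as a unit quaternion [x, y, z, w].
In Python, from rig import ctrl gives the robot as it stands.
- The arm moves only by the shell command python3 -m handwheel 'ROWS'. ROWS is JSON, a list of rows, each an object of numbers: "tx", "ty", "tz": the shift along the tool's x, y, z as a fraction of full scale; "ax", "ay", "az": the turn, a rotation vector about the tool's x, y, z as a fraction of full scale; "hand": the opening in per cent of the stroke, from 0 (shut) to 100 (fully open). A call has 1 to 12 rows; each row shifts and turns the commanded pose from where the row before left it, along the tool's axes as they then stand; what a row does not reach is not made up. Full scale, the value 1, is 3 cm for a shift and 0.15 rad for a turn. A row lasts 1/8 s, in which the tool goes at most 62.5 mm and 10.7 degrees, less where a joint would pass 70% of its speed; a pose out of reach is approached as far as the arm can. A call with a number of a shift or a turn outside -1 to 1 is refused whole. A call with a gripper value outside its range is refused whole. The fingers move at their own pace and stop on an object; the grip force is fixed at half the most. Time passes only in rows, so rows that do not move let the fingers close. It gives the time, the measured TCP pose, the force and the opening at its end, in the units of the state.
- ctrl.read_state(): the state, without advancing time (a new reading comes with each control period).
- ctrl.snapshot(name): name is "scene" or "top" or "wrist"; returns a dict with "img" (400x640x3 uint8, red, green, blue), "mtx" (3x3 intrinsics, pixels), "cam_to_world" (4x4, takes a point from camera to world coordinates). Camera axes: x right, y up, looking along -z (the intrinsics and any distortion apply to the point x, -y, -z); pixel columns grow to the right and rows downward; lengths in m; the calibration is good to about 2 mm. A picture is of the moment at which its call begins. There is no depth.
- ctrl.finish_job(): hands the job in, once; it reports no verdict.
The state is a dict: "time_s": time; "joint_positions": joint angles; "joint_vel": joint speeds; "tau": joint torques, N m; "ee_pos": TCP position; "orientation": TCP orientation; "wrist_force": force on the tool from outside, world axes, zero at the start; "moment": the same for the moment, N m; "finger_gap": finger opening in m.
Only numpy, scipy, OpenCV 4.12 (cv2) and the standard library are available. Lean on these libraries where they do the work, as an engineer would, in place of code of your own. Each camera call takes 0.05 s, during which the arm holds its last target.

### The job

The wooden block in the vise sits proud and crooked above the two long metal bars (parallels) lying under it: with the closed fingertips press or tap its left and right ends down, gently, until it sits fully home on both bars and pinches them. Then check the bars, first the one on the vise's screw-handle side and then the other: push against the end of each one lengthwise with a light fingertip pressure for a moment to show that it no longer slides. Do not shift the bars, dent the block or disturb the other things on the bench.

Things in the scene. Friction and masses are not known exactly. Their poses are not given: they have to be found in the camera images.
- vise: Low grey machine vise bolted to the bench; origin on the bench midway between its jaws. Jaws 100 mm long (y -50 to 50 mm), 52 mm apart (x -26 to 26 mm), each 32 mm thick, tops 68 mm above the bench. On the robot's side its screw and cross handle reach to x = -160 mm, 55 mm above the bench at most, and two low bolted lugs reach to y = +-71 mm at x = -100 mm.
- vise_bed (a point): Point midway between the jaws on top of the vise's flat bed, 25 mm above the bench (unloaded: the steel bed plate is sprung and gives 0.05 mm per N, 1.8 mm at most). z points up, y runs along the jaws, x points from the movable jaw (with the screw and cross handle, on the robot's side) to the solid jaw.
- block: Wooden block, 80 mm long (own y, along the jaws), 52 wide, 40 high; origin mid-underside. The jaws hold it by friction: it only slides up and down and rocks end to end, and stays where left. Sliding takes about 8 N; an end gives way at 6 to 12 N and the other end may rise. It starts 5 to 9 mm too high, up to 0.06 rad crooked.
- block_left (a point): Point on the block's top face, on its long centre line, 28 mm towards the vise's +y from its middle. Fully home, both ends of the top lie 58 mm above the bed; there the push rises steeply, as the bed plate below gives only 0.05 mm per N. About 18 to 20 N on each end in turn leaves the bars well pinched, merely touching does not; above 25 N the wood is dented.
- block_right (a point): The same point on the block's top face, 28 mm towards -y of the vise from its middle.
- bar_near: Loose plain aluminium bar lying on the bed under the block, along the movable jaw (vise x = -19 mm, handle side). 150 mm long (own y, along the jaws), 12 wide, 18 high; each end stands out 19 to 31 mm past the jaws, with only the bench 25 mm below. Origin mid-underside.
- bar_near_center (a point): Centre of bar_near, half-way up; y along the bar. Free, the bar slides at less than 1 N; well pinched, it withstands a lengthwise push of about 4 N. About 3 N against its end, from beyond the end, for half a second is enough as a check.
- bar_far: The same kind of bar along the solid jaw (vise x = +19 mm); origin mid-underside.
- bar_far_center (a point): Centre of bar_far, half-way up; y along the bar. As the other one.
- tape_measure: Bystander: round red spring tape measure, 51x66x19 mm, to the +y side of the vise; origin under its centre.
- linen_tape: Bystander: roll of tan tape lying flat, 66x64x19 mm, to the -y side of the vise; origin under its centre.
- thread_spool_tall: Bystander: upright spool of white thread, 44x44x60 mm, behind the vise; origin under its centre.
- thimble: Bystander: thimble, 18x18x23 mm, standing near the handle; origin under its centre.
- tweezers: Bystander: steel tweezers lying flat, 14x119x9 mm, near the handle; origin under their centre.
- spare_bar: Bystander: a third bar like the two in the vise, lying on the bench behind the solid jaw; origin under its centre.

How it is judged:
By the outcome, as a careful person would: the job done as asked, in the order asked, and still so for the second after the job is handed in, with the robot touching nothing.
It also fails if it takes over 70 s, if anything falls off the work surface, if the arm or the gripper's body presses on something with over 40 N, if the wrist force passes 120 N, or if a joint passes its speed limit or range.

## Working session

There is one attempt and no reset: what is moved stays moved. The work goes in short steps, Python scripts to look and compute and a shell command to move; the robot and the scene stay as the last step left them, time stands still between calls to the robot, and variables do not carry over. Pictures are saved under pics/ and viewed, and the job is handed in when it is done.

```bash
ls; mkdir -p pics
python3 - <<'E'
from rig import ctrl
import cv2
s=ctrl.read_state()
print(s)
for n in("scene","top","wrist"):
    d=ctrl.snapshot(n); cv2.imwrite(f"pics/{n}0.png",d["img"][:,:,::-1]); print(n,d["mtx"].tolist(),d["cam_to_world"].round(4).tolist(),d.keys())
E
```

```text
pics
{'time_s': 0.0, 'joint_positions': array([ 1.09087572e+00,  2.45847198e-01,  1.55901750e+00,  6.38760210e-06,
        1.33868019e+00, -1.74132398e-01]), 'joint_vel': array([-1.00737223e-04,  9.18978484e-04,  9.41987379e-05,  5.65532981e-04,
        1.59657627e-03,  5.14811885e-04]), 'tau': array([-4.67122140e-05, -4.29512715e+01, -3.26126719e+01, -1.96523379e-04,
        5.41070403e-03, -9.49376727e-06]), 'ee_pos': array([0.19543916, 0.61935632, 0.23815724]), 'orientation': array([ 0.57062026,  0.41739711, -0.41863699, -0.57001337]), 'wrist_force': array([0.05882754, 0.36838078, 0.49786579]), 'moment': array([-0.00156467, -0.03475165, -0.02626738]), 'finger_gap': 0.08538086985007984}
scene [[468.4747683246266, 0.0, 318.0493762640661], [0.0, 468.4747683246266, 200.75911352797976], [0.0, 0.0, 1.0]] [[-0.6074, 0.5831, -0.5394, 0.0358], [-0.7943, -0.4405, 0.4183, 0.4783], [0.0063, 0.6826, 0.7308, 0.8167], [0.0, 0.0, 0.0, 1.0]] dict_keys(['img', 'mtx', 'cam_to_world'])
top [[362.2282807414289, 0.0, 324.4784861484924], [0.0, 362.2282807414289, 197.29233661531111], [0.0, 0.0, 1.0]] [[-0.0248, 0.9914, -0.1285, 0.4812], [-0.9995, -0.0271, -0.0166, 0.0431], [-0.0199, 0.1281, 0.9916, 0.9137], [0.0, 0.0, 0.0, 1.0]] dict_keys(['img', 'mtx', 'cam_to_world'])
wrist [[278.1248236545845, 0.0, 318.66867429629974], [0.0, 278.1248236545845, 203.5550666442634], [0.0, 0.0, 1.0]] [[0.3001, -0.9184, -0.2578, 0.1303], [0.9539, 0.2881, 0.0841, 0.6408], [-0.003, -0.2712, 0.9625, 0.3734], [0.0, 0.0, 0.0, 1.0]] dict_keys(['img', 'mtx', 'cam_to_world'])
```

View pics/scene0.png

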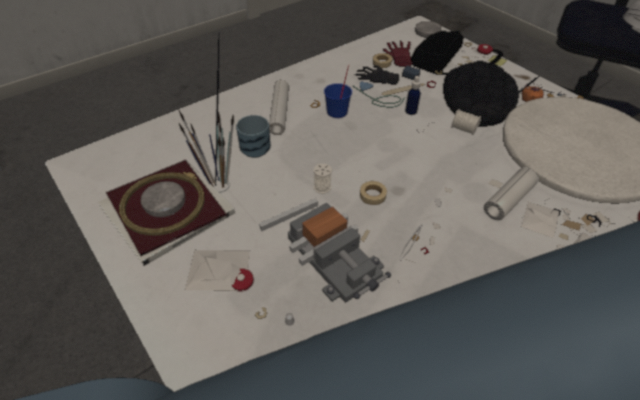

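View pics/top0.png

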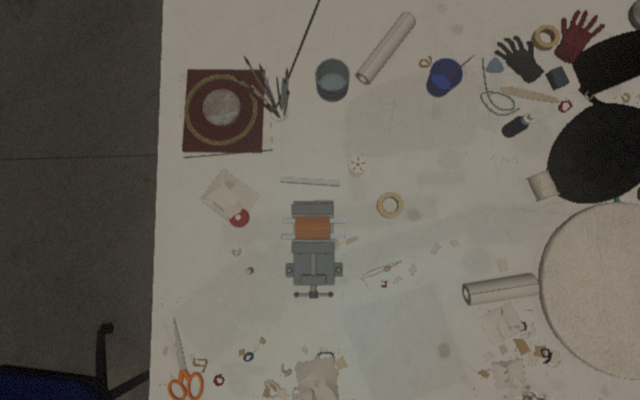

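Run:
```python
from rig import ctrl
from scipy.spatial.transform import Rotation as R
print(R.from_quat(ctrl.read_state()['orientation']).as_matrix().round(4))
```

```text
[[ 3.011e-01 -8.000e-04 -9.536e-01]
 [ 9.536e-01 -1.300e-03  3.011e-01]
 [-1.500e-03 -1.000e+00  3.000e-04]]
```

Run:
```python
import cv2
a=cv2.imread("pics/top0.png")[165:310,225:415]; cv2.imwrite("pics/topz.png",cv2.resize(a,None,fx=4,fy=4,interpolation=cv2.INTER_CUBIC))
a=cv2.imread("pics/scene0.png")[150:310,225:425]; cv2.imwrite("pics/scenez.png",cv2.resize(a,None,fx=4,fy=3.75,interpolation=cv2.INTER_CUBIC))
```

```text
(no output)
```

View pics/topz.png

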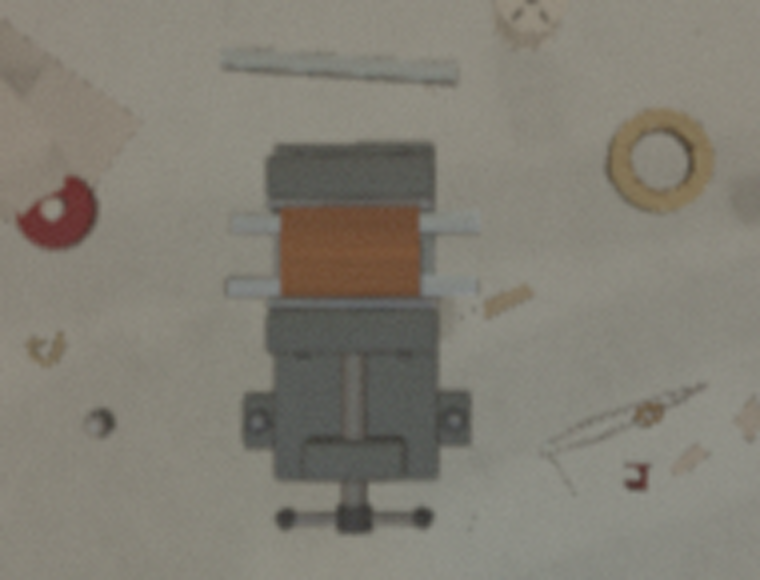

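View pics/scenez.png

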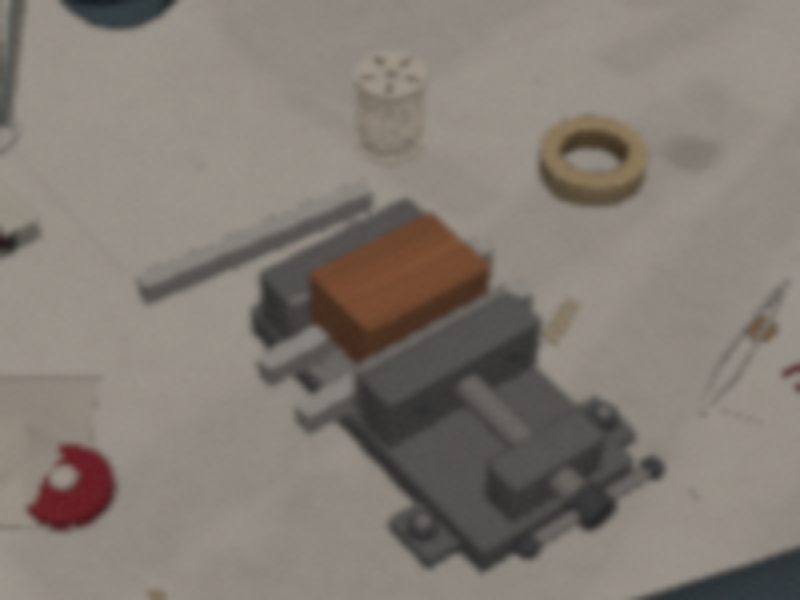

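View pics/wrist0.png

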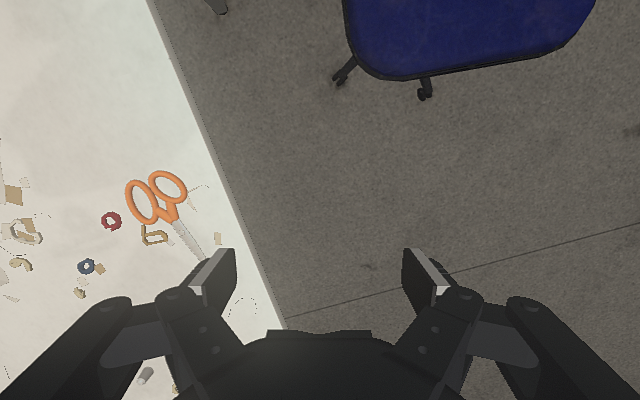

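```bash
cat > h.py <<'E'
import numpy as np,cv2
from rig import ctrl
from scipy.spatial.transform import Rotation as R
def ray(d,u,v):
    K,T=d["mtx"],d["cam_to_world"]
    p=np.linalg.inv(K)@[u,v,1]
    return T[:3,3],T[:3,:3]@(p*[1,-1,-1])
def onz(d,u,v,z):
    o,r=ray(d,u,v); return o+r*(z-o[2])/r[2]
def tri(d1,p1,d2,p2):
    o1,r1=ray(d1,*p1);o2,r2=ray(d2,*p2)
    s=np.linalg.lstsq(np.c_[r1,-r2],o2-o1,rcond=None)[0]
    a,b=o1+s[0]*r1,o2+s[1]*r2
    return (a+b)/2,np.linalg.norm(a-b)
def orange(img):
    h=cv2.cvtColor(img,cv2.COLOR_RGB2HSV)
    return cv2.inRange(h,(4,110,40),(20,255,255))
def proj(d,p):
    T=d["cam_to_world"];c=T[:3,:3].T@(np.array(p)-T[:3,3]);c=c*[1,-1,-1];q=d["mtx"]@c;return q[:2]/q[2]
E
python3 - <<'E'
from h import *
d=ctrl.snapshot("top"); e=ctrl.snapshot("scene")
m=orange(d["img"]); m[:150]=0;m[300:]=0
c=max(cv2.findContours(m,0,2)[0],key=cv2.contourArea); r=cv2.minAreaRect(c); print(r)
for p in cv2.boxPoints(r): print(p, onz(d,*p,0.09).round(4))
g=lambda U,V,z:onz(d,225+U/4,165+V/4,z).round(4)
print("block c",onz(d,*r[0],.09))
print("movable jaw top corners",g(267,310,.068),g(438,308,.068),g(267,353,.068),g(438,352,.068))
print("solid",g(274,144,.068),g(433,144,.068),g(267,205,.068),g(435,205,.068))
print("near bar L,R ends (top z .043)",g(225,287,.043),g(480,286,.043))
print("far",g(229,222,.043),g(480,222,.043))
print("lugs",g(257,420,.01),g(455,420,.01),"handle",g(353,518,.05))
S=lambda U,V:(225+U/4,150+V/3.75)
# block top corners in scene: far-right(430,213) right(490,268) near-left(360,333) left(311,272)
for z in(.085,.09,.095): print(z,[onz(e,*S(*q),z).round(3).tolist() for q in((430,213),(490,268),(360,333),(311,272))])
E
```

```text
((312.5, 227.5), (21.0, 33.0), 90.0)
[296. 217.] [0.5444 0.123  0.09  ]
[329. 217.] [0.5425 0.0477 0.09  ]
[329. 238.] [0.495 0.049 0.09 ]
[296. 238.] [0.4968 0.1237 0.09  ]
block c [0.51959283 0.08580024 0.09      ]
movable jaw top corners [0.4871 0.1358 0.068 ] [0.4858 0.0366 0.068 ] [0.4625 0.1362 0.068 ] [0.4606 0.0374 0.068 ]
solid [0.584  0.1304 0.068 ] [0.5815 0.0369 0.068 ] [0.5482 0.135  0.068 ] [0.5456 0.0367 0.068 ]
near bar L,R ends (top z .043) [0.5016 0.1636 0.043 ] [0.4984 0.011  0.043 ]
far [0.5405 0.1608 0.043 ] [0.5365 0.0098 0.043 ]
lugs [0.4206 0.1492 0.01  ] [0.4178 0.0277 0.01  ] handle [0.366  0.0893 0.05  ]
0.085 [[0.544, 0.046, 0.085], [0.493, 0.047, 0.085], [0.497, 0.127, 0.085], [0.546, 0.122, 0.085]]
0.09 [[0.54, 0.049, 0.09], [0.49, 0.049, 0.09], [0.494, 0.13, 0.09], [0.543, 0.124, 0.09]]
0.095 [[0.537, 0.052, 0.095], [0.487, 0.052, 0.095], [0.491, 0.132, 0.095], [0.539, 0.126, 0.095]]
```

```bash
python3 -m handwheel '[{"tx":-0.95,"tz":-1,"hand":0},{"tx":-0.95,"tz":-1,"hand":0},{"tx":-0.95,"tz":-1,"hand":0},{"tx":-0.95,"tz":-1,"hand":0},{"tx":-0.95,"tz":-1,"hand":0},{"tx":-0.95,"tz":-1,"hand":0},{"tx":-0.95,"tz":-1,"hand":0},{"tx":-0.95,"tz":-1,"hand":0},{"tx":-0.95,"tz":-1,"hand":0},{"tx":-0.95,"tz":-1,"hand":0},{"tx":-0.95,"tz":-1,"hand":0},{"tx":-0.95,"tz":-1,"hand":0}]'
python3 -m handwheel '[{"tx":-0.95,"tz":-1,"hand":0},{"tx":-0.95,"tz":-1,"hand":0},{"tx":-0.95,"tz":-1,"hand":0},{"tx":-0.95,"tz":-1,"hand":0},{"ay":0.95,"hand":0},{"ay":0.95,"hand":0},{"ay":0.95,"hand":0},{"ay":0.95,"hand":0},{"ay":0.95,"hand":0},{"ay":0.95,"hand":0},{"ay":0.95,"hand":0},{"ay":0.95,"hand":0}]'
python3 -m handwheel '[{"ay":0.95,"hand":0},{"hand":0},{"hand":0}]'
python3 - <<'E'
from h import *
s=ctrl.read_state();print(s['ee_pos'],R.from_quat(s['orientation']).as_matrix().round(4),s['wrist_force'],s['finger_gap'],s['joint_positions'])
d=ctrl.snapshot("wrist"); cv2.imwrite("pics/wrist1.png",d["img"][:,:,::-1])
E
```

```text
[0.19555957 0.61962657 0.23875136] [[ 3.011e-01 -4.000e-04 -9.536e-01]
 [ 9.536e-01 -8.000e-04  3.011e-01]
 [-9.000e-04 -1.000e+00  2.000e-04]] [ 0.0773334  -0.47760139  0.31216166] 0.08544242623090449 [ 1.09090112e+00  2.45460898e-01  1.55837219e+00  1.35314115e-05
  1.33868322e+00 -1.74095292e-01]schema error: expected keys tx, ty, tz, ax, ay, az, hand
schema error: expected keys tx, ty, tz, ax, ay, az, hand
schema error: expected keys tx, ty, tz, ax, ay, az, hand
```

View pics/wrist1.png

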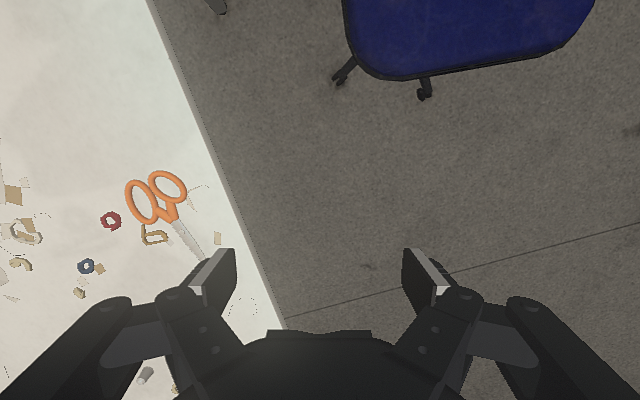

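```bash
python3 -m handwheel '[{"tx":-0.95,"ty":0,"tz":-1,"ax":0,"ay":0,"az":0,"hand":0},{"tx":-0.95,"ty":0,"tz":-1,"ax":0,"ay":0,"az":0,"hand":0},{"tx":-0.95,"ty":0,"tz":-1,"ax":0,"ay":0,"az":0,"hand":0},{"tx":-0.95,"ty":0,"tz":-1,"ax":0,"ay":0,"az":0,"hand":0},{"tx":-0.95,"ty":0,"tz":-1,"ax":0,"ay":0,"az":0,"hand":0},{"tx":-0.95,"ty":0,"tz":-1,"ax":0,"ay":0,"az":0,"hand":0},{"tx":-0.95,"ty":0,"tz":-1,"ax":0,"ay":0,"az":0,"hand":0},{"tx":-0.95,"ty":0,"tz":-1,"ax":0,"ay":0,"az":0,"hand":0}]'
```

```text
time_s: 1.3
ee_pos: [0.3564, 0.329, 0.2394]
orientation: [0.57, 0.418, -0.418, -0.57]
wrist_force: [1.2, 1.2, -0.4]
finger_gap: -0.0002
```

```bash
python3 -m handwheel '[{"tx":-0.95,"ty":0,"tz":-1,"ax":0,"ay":0,"az":0,"hand":0},{"tx":-0.95,"ty":0,"tz":-1,"ax":0,"ay":0,"az":0,"hand":0},{"tx":-0.95,"ty":0,"tz":-1,"ax":0,"ay":0,"az":0,"hand":0},{"tx":-0.95,"ty":0,"tz":-1,"ax":0,"ay":0,"az":0,"hand":0},{"tx":-0.95,"ty":0,"tz":-1,"ax":0,"ay":0,"az":0,"hand":0},{"tx":-0.95,"ty":0,"tz":-1,"ax":0,"ay":0,"az":0,"hand":0},{"tx":-0.95,"ty":0,"tz":-1,"ax":0,"ay":0,"az":0,"hand":0},{"tx":-0.95,"ty":0,"tz":-1,"ax":0,"ay":0,"az":0,"hand":0}]'
python3 -m handwheel '[{"tx":0,"ty":0,"tz":0,"ax":0,"ay":0.95,"az":0,"hand":0},{"tx":0,"ty":0,"tz":0,"ax":0,"ay":0.95,"az":0,"hand":0},{"tx":0,"ty":0,"tz":0,"ax":0,"ay":0.95,"az":0,"hand":0},{"tx":0,"ty":0,"tz":0,"ax":0,"ay":0.95,"az":0,"hand":0},{"tx":0,"ty":0,"tz":0,"ax":0,"ay":0.95,"az":0,"hand":0},{"tx":0,"ty":0,"tz":0,"ax":0,"ay":0.95,"az":0,"hand":0},{"tx":0,"ty":0,"tz":0,"ax":0,"ay":0.95,"az":0,"hand":0},{"tx":0,"ty":0,"tz":0,"ax":0,"ay":0.95,"az":0,"hand":0},{"tx":0,"ty":0,"tz":0,"ax":0,"ay":0.95,"az":0,"hand":0},{"tx":0,"ty":0,"tz":0,"ax":0,"ay":0,"az":0,"hand":0},{"tx":0,"ty":0,"tz":0,"ax":0,"ay":0,"az":0,"hand":0}]'
python3 - <<'E'
from h import *
s=ctrl.read_state();print(s['ee_pos'],R.from_quat(s['orientation']).as_matrix().round(4),s['wrist_force'],s['finger_gap'],s['joint_positions'])
d=ctrl.snapshot("wrist"); cv2.imwrite("pics/wrist2.png",d["img"][:,:,::-1])
E
```

```text
time_s: 2.3
ee_pos: [0.5167, 0.0392, 0.2394]
orientation: [0.57, 0.418, -0.418, -0.57]
wrist_force: [-0.1, 0.5, 0.0]
finger_gap: 0.0001
time_s: 3.68
ee_pos: [0.5161, 0.0405, 0.2393]
orientation: [0.707, -0.005, 0.006, -0.707]
wrist_force: [0.0, 0.2, 0.1]
finger_gap: -0.0
[0.51612733 0.04049305 0.23932908] [[ 9.999e-01  1.000e-04  1.550e-02]
 [-1.550e-02 -0.000e+00  9.999e-01]
 [ 1.000e-04 -1.000e+00 -0.000e+00]] [0.00494688 0.23898574 0.08249591] -2.792980644669793e-05 [-1.40950098e-01 -6.84206966e-02  1.89281623e+00 -4.03815358e-06
  1.31710599e+00 -1.25412112e-01]
```

View pics/wrist2.png

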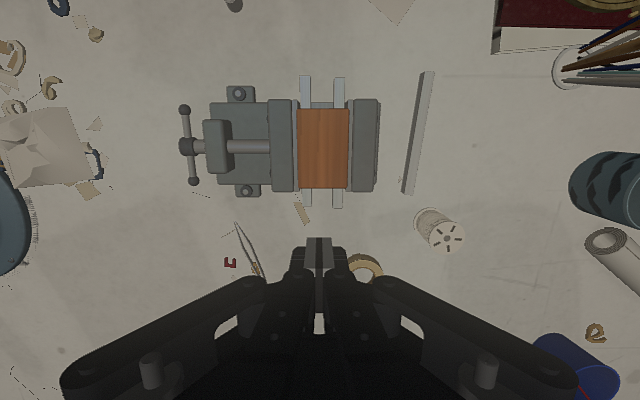

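Run:
```python
from h import *
d=ctrl.snapshot("wrist")
m=orange(d["img"]); m[:90]=0;m[200:]=0;m[:,:280]=0;m[:,365:]=0
c=max(cv2.findContours(m,0,2)[0],key=cv2.contourArea); r=cv2.minAreaRect(c); print(r)
a=cv2.approxPolyDP(c,4,True)[:,0]; print(a.tolist())
for p in a: print(p, onz(d,*p,0.09).round(4))
cv2.imwrite("pics/w2z.png",cv2.resize(d["img"][60:225,170:390,::-1],None,fx=3.6,fy=3.6,interpolation=cv2.INTER_CUBIC))
```

```text
((322.4999694824219, 148.0), (50.99999237060547, 77.99998474121094), -0.0)
[[297, 109], [298, 186], [346, 187], [348, 109]]
[297 109] [0.4967 0.1248 0.09  ]
[298 186] [0.4949 0.0486 0.09  ]
[346 187] [0.5451 0.0467 0.09  ]
[348 109] [0.5461 0.124  0.09  ]
```

View pics/w2z.png

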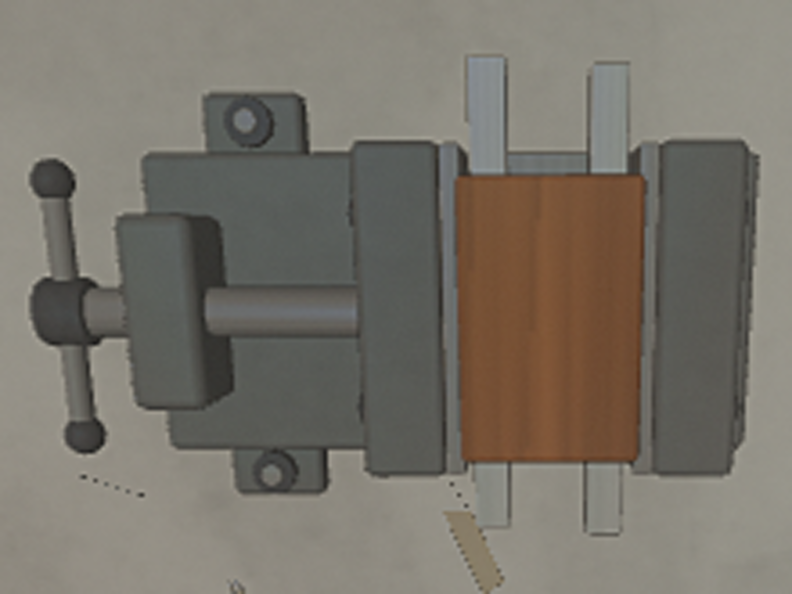

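Run:
```python
from h import *
d=ctrl.snapshot("wrist")
g=lambda U,V,z:onz(d,170+U/3.6,60+V/3.6,z)
for n,(U,V,z) in dict(nL1=(467,56,.043),nL2=(504,56,.043),nR1=(477,527,.043),nR2=(509,527,.043),fL1=(593,63,.043),fL2=(629,62,.043),fR1=(586,533,.043),fR2=(621,534,.043),
  mjL=(355,142,.068),mjR=(368,474,.068),sjL=(748,142,.068),sjR=(732,474,.068),mjiL=(441,142,.068),mjiR=(446,474,.068),sjiL=(660,142,.068),sjiR=(655,474,.068),bL=(456,177,.092),bL2=(644,177,.092),bR=(461,460,.088),bR2=(637,460,.088)).items(): print(n,g(U,V,z).round(4))
print(d["cam_to_world"].round(3))
```

```text
nL1 [0.4975 0.1619 0.043 ]
nL2 [0.5087 0.1617 0.043 ]
nR1 [0.4959 0.0125 0.043 ]
nR2 [0.5069 0.0123 0.043 ]
fL1 [0.5358 0.1594 0.043 ]
fL2 [0.5468 0.1595 0.043 ]
fR1 [0.5335 0.0098 0.043 ]
fR2 [0.5456 0.0092 0.043 ]
mjL [0.466  0.1357 0.068 ]
mjR [0.4638 0.0377 0.068 ]
sjL [0.579 0.134 0.068]
sjR [0.5782 0.036  0.068 ]
mjiL [0.4908 0.1354 0.068 ]
mjiR [0.4883 0.0374 0.068 ]
sjiL [0.5537 0.1344 0.068 ]
sjiR [0.554  0.0364 0.068 ]
bL [0.4965 0.1245 0.092 ]
bL2 [0.5468 0.1237 0.092 ]
bR [0.4948 0.0462 0.088 ]
bR2 [0.5463 0.0454 0.088 ]
[[ 1.     0.015  0.005  0.518]
 [-0.015  0.962  0.273  0.11 ]
 [-0.001 -0.273  0.962  0.374]
 [ 0.     0.     0.     1.   ]]
```

```bash
python3 -m handwheel '[{"tx":0.05,"ty":0,"tz":0.8,"ax":0,"ay":0,"az":0,"hand":0},{"tx":0.05,"ty":0,"tz":0.8,"ax":0,"ay":0,"az":0,"hand":0},{"tx":0.05,"ty":0,"tz":0.84,"ax":0,"ay":0,"az":0,"hand":0},{"tx":0,"ty":0.8,"tz":0,"ax":0,"ay":0,"az":0,"hand":0},{"tx":0,"ty":0.8,"tz":0,"ax":0,"ay":0,"az":0,"hand":0},{"tx":0,"ty":0.8,"tz":0,"ax":0,"ay":0,"az":0,"hand":0},{"tx":0,"ty":0.8,"tz":0,"ax":0,"ay":0,"az":0,"hand":0},{"tx":0,"ty":0.6,"tz":0,"ax":0,"ay":0,"az":0,"hand":0},{"tx":0,"ty":0.3,"tz":0,"ax":0,"ay":0,"az":0,"hand":0},{"tx":0,"ty":0.1,"tz":0,"ax":0,"ay":0,"az":0,"hand":0},{"tx":0,"ty":0,"tz":0,"ax":0,"ay":0,"az":0,"hand":0},{"tx":0,"ty":0,"tz":0,"ax":0,"ay":0,"az":0,"hand":0}]'
python3 - <<'E'
from h import *
s=ctrl.read_state();print(s['ee_pos'],s['wrist_force'])
d=ctrl.snapshot("scene"); 
cv2.imwrite("pics/s3.png",cv2.resize(d["img"][150:310,225:425,::-1],None,fx=4,fy=3.75,interpolation=cv2.INTER_CUBIC))
d=ctrl.snapshot("wrist"); cv2.imwrite("pics/w3.png",d["img"][:,:,::-1])
E
```

```text
time_s: 5.32
ee_pos: [0.5225, 0.1136, 0.1141]
orientation: [0.707, -0.006, 0.007, -0.707]
wrist_force: [-0.2, 0.3, -0.3]
finger_gap: -0.0
[0.52251388 0.11361473 0.11413277] [-0.24985578  0.30797492 -0.33330357]
```

View pics/s3.png

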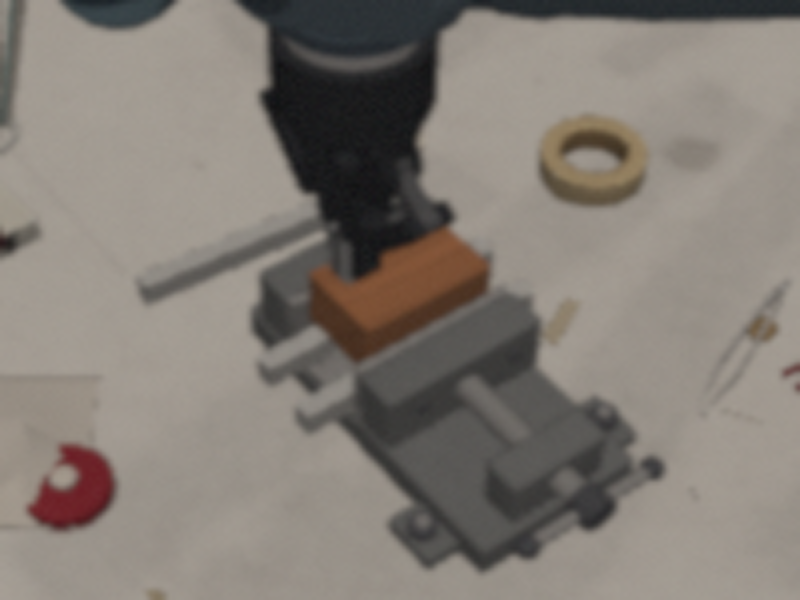

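View pics/w3.png

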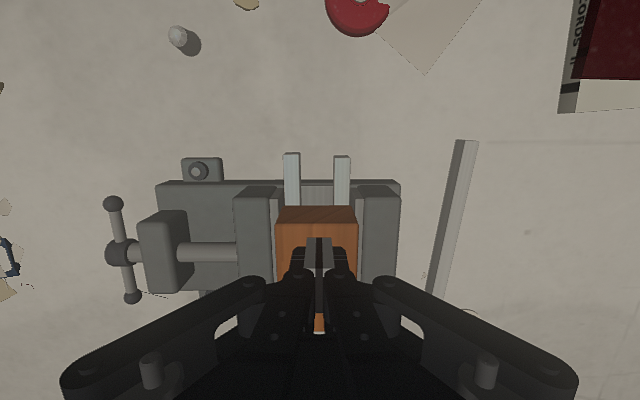

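```bash
python3 -m handwheel '[{"tx":0,"ty":0.1,"tz":0,"ax":0,"ay":0,"az":0,"hand":0},{"tx":0,"ty":0.1,"tz":0,"ax":0,"ay":0,"az":0,"hand":0},{"tx":0,"ty":0.05,"tz":0,"ax":0,"ay":0,"az":0,"hand":0},{"tx":0,"ty":0.03,"tz":0,"ax":0,"ay":0,"az":0,"hand":0},{"tx":0,"ty":0,"tz":0,"ax":0,"ay":0,"az":0,"hand":0}]'
python3 -m handwheel '[{"tx":0,"ty":0.03,"tz":0,"ax":0,"ay":0,"az":0,"hand":0},{"tx":0,"ty":0.03,"tz":0,"ax":0,"ay":0,"az":0,"hand":0},{"tx":0,"ty":0,"tz":0,"ax":0,"ay":0,"az":0,"hand":0}]'
```

```text
time_s: 6.05
ee_pos: [0.5218, 0.1136, 0.1048]
orientation: [-0.707, 0.006, -0.006, 0.707]
wrist_force: [0.4, 0.1, -0.5]
finger_gap: -0.0001
time_s: 6.42
ee_pos: [0.5218, 0.1136, 0.103]
orientation: [0.707, -0.006, 0.006, -0.707]
wrist_force: [0.0, -0.1, -0.5]
finger_gap: 0.0003
```

```bash
for i in 1; do python3 -m handwheel '[{"tx":0,"ty":0.03,"tz":0,"ax":0,"ay":0,"az":0,"hand":0},{"tx":0,"ty":0,"tz":0,"ax":0,"ay":0,"az":0,"hand":0}]'; python3 -m handwheel '[{"tx":0,"ty":0.03,"tz":0,"ax":0,"ay":0,"az":0,"hand":0},{"tx":0,"ty":0,"tz":0,"ax":0,"ay":0,"az":0,"hand":0}]';python3 -m handwheel '[{"tx":0,"ty":0.03,"tz":0,"ax":0,"ay":0,"az":0,"hand":0},{"tx":0,"ty":0,"tz":0,"ax":0,"ay":0,"az":0,"hand":0}]'; done | grep -E "ee_pos|force"
```

```text
ee_pos: [0.5219, 0.1136, 0.1021]
wrist_force: [0.7, -0.3, -0.9]
ee_pos: [0.5218, 0.1136, 0.1012]
wrist_force: [-0.7, -0.5, 0.6]
ee_pos: [0.5219, 0.1136, 0.1003]
wrist_force: [-1.0, 0.1, 1.0]
```

```bash
python3 -m handwheel '[{"tx":0,"ty":0.02,"tz":0,"ax":0,"ay":0,"az":0,"hand":0},{"tx":0,"ty":0,"tz":0,"ax":0,"ay":0,"az":0,"hand":0}]' | grep -E "ee_pos|force"
python3 -m handwheel '[{"tx":0,"ty":0.02,"tz":0,"ax":0,"ay":0,"az":0,"hand":0},{"tx":0,"ty":0,"tz":0,"ax":0,"ay":0,"az":0,"hand":0}]' | grep -E "ee_pos|force"
python3 -m handwheel '[{"tx":0,"ty":0.02,"tz":0,"ax":0,"ay":0,"az":0,"hand":0},{"tx":0,"ty":0,"tz":0,"ax":0,"ay":0,"az":0,"hand":0}]' | grep -E "ee_pos|force"
```

```text
ee_pos: [0.5219, 0.1136, 0.0998]
wrist_force: [0.0, -0.6, -0.5]
ee_pos: [0.5219, 0.1136, 0.0991]
wrist_force: [0.4, -0.3, -1.2]
ee_pos: [0.5218, 0.1136, 0.0985]
wrist_force: [-1.1, -0.2, -0.6]
```

```bash
python3 -m handwheel '[{"tx":0,"ty":0.02,"tz":0,"ax":0,"ay":0,"az":0,"hand":0},{"tx":0,"ty":0,"tz":0,"ax":0,"ay":0,"az":0,"hand":0}]' | grep -E "ee_pos|force"
python3 -m handwheel '[{"tx":0,"ty":0.02,"tz":0,"ax":0,"ay":0,"az":0,"hand":0},{"tx":0,"ty":0,"tz":0,"ax":0,"ay":0,"az":0,"hand":0}]' | grep -E "ee_pos|force"
python3 -m handwheel '[{"tx":0,"ty":0.02,"tz":0,"ax":0,"ay":0,"az":0,"hand":0},{"tx":0,"ty":0,"tz":0,"ax":0,"ay":0,"az":0,"hand":0}]' | grep -E "ee_pos|force"
```

```text
ee_pos: [0.522, 0.1136, 0.0982]
wrist_force: [-0.0, -0.5, 1.8]
ee_pos: [0.5221, 0.1138, 0.098]
wrist_force: [-1.2, 0.2, 4.3]
ee_pos: [0.5221, 0.114, 0.0975]
wrist_force: [-2.2, 2.2, 6.3]
```

```bash
python3 -m handwheel '[{"tx":0,"ty":0.02,"tz":0,"ax":0,"ay":0,"az":0,"hand":0},{"tx":0,"ty":0,"tz":0,"ax":0,"ay":0,"az":0,"hand":0}]' | grep -E "ee_pos|force"
python3 -m handwheel '[{"tx":0,"ty":0.02,"tz":0,"ax":0,"ay":0,"az":0,"hand":0},{"tx":0,"ty":0,"tz":0,"ax":0,"ay":0,"az":0,"hand":0}]' | grep -E "ee_pos|force"
python3 -m handwheel '[{"tx":0,"ty":0.02,"tz":0,"ax":0,"ay":0,"az":0,"hand":0},{"tx":0,"ty":0,"tz":0,"ax":0,"ay":0,"az":0,"hand":0}]' | grep -E "ee_pos|force"
```

```text
ee_pos: [0.5221, 0.114, 0.0969]
wrist_force: [-2.0, 1.9, 5.9]
ee_pos: [0.5221, 0.1141, 0.0963]
wrist_force: [-2.8, 1.9, 5.5]
ee_pos: [0.5221, 0.1141, 0.0957]
wrist_force: [-2.9, 1.9, 5.9]
```

```bash
python3 -m handwheel '[{"tx":0,"ty":-0.4,"tz":0,"ax":0,"ay":0,"az":0,"hand":0},{"tx":0,"ty":0,"tz":-0.6,"ax":0,"ay":0,"az":0,"hand":0},{"tx":0,"ty":0,"tz":-0.7,"ax":0,"ay":0,"az":0,"hand":0},{"tx":0,"ty":0,"tz":-0.57,"ax":0,"ay":0,"az":0,"hand":0},{"tx":0,"ty":0,"tz":0,"ax":0,"ay":0,"az":0,"hand":0},{"tx":0,"ty":0,"tz":0,"ax":0,"ay":0,"az":0,"hand":0}]' | grep -E "ee_pos|force"
python3 -m handwheel '[{"tx":0,"ty":0.06,"tz":0,"ax":0,"ay":0,"az":0,"hand":0},{"tx":0,"ty":0.03,"tz":0,"ax":0,"ay":0,"az":0,"hand":0},{"tx":0,"ty":0,"tz":0,"ax":0,"ay":0,"az":0,"hand":0}]' | grep -E "ee_pos|force"
python3 -m handwheel '[{"tx":0,"ty":0.03,"tz":0,"ax":0,"ay":0,"az":0,"hand":0},{"tx":0,"ty":0.02,"tz":0,"ax":0,"ay":0,"az":0,"hand":0},{"tx":0,"ty":0,"tz":0,"ax":0,"ay":0,"az":0,"hand":0}]' | grep -E "ee_pos|force"
```

```text
ee_pos: [0.5209, 0.0575, 0.1069]
wrist_force: [0.7, 1.2, 0.6]
ee_pos: [0.5208, 0.0578, 0.1041]
wrist_force: [-0.0, -0.2, 0.3]
ee_pos: [0.5209, 0.0575, 0.1027]
wrist_force: [-0.2, 0.4, -0.2]
```

```bash
python3 -m handwheel '[{"tx":0,"ty":0.03,"tz":0,"ax":0,"ay":0,"az":0,"hand":0},{"tx":0,"ty":0,"tz":0,"ax":0,"ay":0,"az":0,"hand":0}]' | grep -E "ee_pos|force"
python3 -m handwheel '[{"tx":0,"ty":0.03,"tz":0,"ax":0,"ay":0,"az":0,"hand":0},{"tx":0,"ty":0,"tz":0,"ax":0,"ay":0,"az":0,"hand":0}]' | grep -E "ee_pos|force"
python3 -m handwheel '[{"tx":0,"ty":0.03,"tz":0,"ax":0,"ay":0,"az":0,"hand":0},{"tx":0,"ty":0,"tz":0,"ax":0,"ay":0,"az":0,"hand":0}]' | grep -E "ee_pos|force"
python3 -m handwheel '[{"tx":0,"ty":0.03,"tz":0,"ax":0,"ay":0,"az":0,"hand":0},{"tx":0,"ty":0,"tz":0,"ax":0,"ay":0,"az":0,"hand":0}]' | grep -E "ee_pos|force"
```

```text
ee_pos: [0.5209, 0.0575, 0.1018]
wrist_force: [0.4, -0.2, 0.1]
ee_pos: [0.5209, 0.0575, 0.1009]
wrist_force: [0.2, -0.4, 0.5]
ee_pos: [0.5208, 0.0575, 0.1]
wrist_force: [-0.2, -0.6, -0.0]
ee_pos: [0.5209, 0.0576, 0.0991]
wrist_force: [0.6, 0.9, 0.1]
```

```bash
python3 -m handwheel '[{"tx":0,"ty":0.02,"tz":0,"ax":0,"ay":0,"az":0,"hand":0},{"tx":0,"ty":0,"tz":0,"ax":0,"ay":0,"az":0,"hand":0}]' | grep -E "ee_pos|force"
python3 -m handwheel '[{"tx":0,"ty":0.02,"tz":0,"ax":0,"ay":0,"az":0,"hand":0},{"tx":0,"ty":0,"tz":0,"ax":0,"ay":0,"az":0,"hand":0}]' | grep -E "ee_pos|force"
python3 -m handwheel '[{"tx":0,"ty":0.02,"tz":0,"ax":0,"ay":0,"az":0,"hand":0},{"tx":0,"ty":0,"tz":0,"ax":0,"ay":0,"az":0,"hand":0}]' | grep -E "ee_pos|force"
python3 -m handwheel '[{"tx":0,"ty":0.02,"tz":0,"ax":0,"ay":0,"az":0,"hand":0},{"tx":0,"ty":0,"tz":0,"ax":0,"ay":0,"az":0,"hand":0}]' | grep -E "ee_pos|force"
```

```text
ee_pos: [0.5209, 0.0575, 0.0985]
wrist_force: [-0.6, 0.2, -0.1]
ee_pos: [0.5209, 0.0575, 0.0979]
wrist_force: [-0.0, -0.5, -0.1]
ee_pos: [0.5209, 0.0575, 0.0973]
wrist_force: [-0.2, 0.2, -0.4]
ee_pos: [0.5209, 0.0575, 0.0967]
wrist_force: [-0.5, 0.2, 0.2]
```

```bash
python3 -m handwheel '[{"tx":0,"ty":0.02,"tz":0,"ax":0,"ay":0,"az":0,"hand":0},{"tx":0,"ty":0,"tz":0,"ax":0,"ay":0,"az":0,"hand":0}]' | grep -E "ee_pos|force"
python3 -m handwheel '[{"tx":0,"ty":0.02,"tz":0,"ax":0,"ay":0,"az":0,"hand":0},{"tx":0,"ty":0,"tz":0,"ax":0,"ay":0,"az":0,"hand":0}]' | grep -E "ee_pos|force"
python3 -m handwheel '[{"tx":0,"ty":0.02,"tz":0,"ax":0,"ay":0,"az":0,"hand":0},{"tx":0,"ty":0,"tz":0,"ax":0,"ay":0,"az":0,"hand":0}]' | grep -E "ee_pos|force"
python3 -m handwheel '[{"tx":0,"ty":0.02,"tz":0,"ax":0,"ay":0,"az":0,"hand":0},{"tx":0,"ty":0,"tz":0,"ax":0,"ay":0,"az":0,"hand":0}]' | grep -E "ee_pos|force"
```

```text
ee_pos: [0.5209, 0.0575, 0.0961]
wrist_force: [-0.3, -1.0, -1.1]
ee_pos: [0.5209, 0.0576, 0.0955]
wrist_force: [0.7, 0.1, 0.1]
ee_pos: [0.521, 0.0575, 0.0954]
wrist_force: [-1.8, -0.6, 3.3]
ee_pos: [0.5211, 0.0575, 0.095]
wrist_force: [-2.2, -0.6, 5.7]
```

```bash
python3 -m handwheel '[{"tx":0,"ty":0.02,"tz":0,"ax":0,"ay":0,"az":0,"hand":0},{"tx":0,"ty":0.01,"tz":0,"ax":0,"ay":0,"az":0,"hand":0},{"tx":0,"ty":0,"tz":0,"ax":0,"ay":0,"az":0,"hand":0}]' | grep -E "ee_pos|force"
python3 -m handwheel '[{"tx":0,"ty":0.02,"tz":0,"ax":0,"ay":0,"az":0,"hand":0},{"tx":0,"ty":0.01,"tz":0,"ax":0,"ay":0,"az":0,"hand":0},{"tx":0,"ty":0,"tz":0,"ax":0,"ay":0,"az":0,"hand":0}]' | grep -E "ee_pos|force"
```

```text
ee_pos: [0.5211, 0.0575, 0.0941]
wrist_force: [-2.7, -0.4, 6.5]
ee_pos: [0.5211, 0.0575, 0.0932]
wrist_force: [-2.0, -0.2, 6.2]
```

```bash
python3 -m handwheel '[{"tx":0,"ty":-0.3,"tz":0,"ax":0,"ay":0,"az":0,"hand":0},{"tx":0,"ty":0,"tz":0.6,"ax":0,"ay":0,"az":0,"hand":0},{"tx":0,"ty":0,"tz":0.7,"ax":0,"ay":0,"az":0,"hand":0},{"tx":0,"ty":0,"tz":0.57,"ax":0,"ay":0,"az":0,"hand":0},{"tx":0,"ty":0,"tz":0,"ax":0,"ay":0,"az":0,"hand":0},{"tx":0,"ty":0,"tz":0,"ax":0,"ay":0,"az":0,"hand":0}]' | grep -E "ee_pos|force"
python3 -m handwheel '[{"tx":0,"ty":0.05,"tz":0,"ax":0,"ay":0,"az":0,"hand":0},{"tx":0,"ty":0.03,"tz":0,"ax":0,"ay":0,"az":0,"hand":0},{"tx":0,"ty":0,"tz":0,"ax":0,"ay":0,"az":0,"hand":0}]' | grep -E "ee_pos|force"
python3 -m handwheel '[{"tx":0,"ty":0.03,"tz":0,"ax":0,"ay":0,"az":0,"hand":0},{"tx":0,"ty":0,"tz":0,"ax":0,"ay":0,"az":0,"hand":0}]' | grep -E "ee_pos|force"
python3 -m handwheel '[{"tx":0,"ty":0.03,"tz":0,"ax":0,"ay":0,"az":0,"hand":0},{"tx":0,"ty":0,"tz":0,"ax":0,"ay":0,"az":0,"hand":0}]' | grep -E "ee_pos|force"
```

```text
ee_pos: [0.5218, 0.1136, 0.1015]
wrist_force: [-0.3, 0.6, 0.4]
ee_pos: [0.5219, 0.1133, 0.099]
wrist_force: [0.1, 0.2, -0.3]
ee_pos: [0.5219, 0.1136, 0.0982]
wrist_force: [-0.2, -0.4, -0.4]
ee_pos: [0.5218, 0.1136, 0.0973]
wrist_force: [0.2, -0.4, 0.3]
```

```bash
python3 -m handwheel '[{"tx":0,"ty":0.03,"tz":0,"ax":0,"ay":0,"az":0,"hand":0},{"tx":0,"ty":0,"tz":0,"ax":0,"ay":0,"az":0,"hand":0}]' | grep -E "ee_pos|force"
python3 -m handwheel '[{"tx":0,"ty":0.03,"tz":0,"ax":0,"ay":0,"az":0,"hand":0},{"tx":0,"ty":0,"tz":0,"ax":0,"ay":0,"az":0,"hand":0}]' | grep -E "ee_pos|force"
python3 -m handwheel '[{"tx":0,"ty":0.03,"tz":0,"ax":0,"ay":0,"az":0,"hand":0},{"tx":0,"ty":0,"tz":0,"ax":0,"ay":0,"az":0,"hand":0}]' | grep -E "ee_pos|force"
python3 -m handwheel '[{"tx":0,"ty":0.03,"tz":0,"ax":0,"ay":0,"az":0,"hand":0},{"tx":0,"ty":0,"tz":0,"ax":0,"ay":0,"az":0,"hand":0}]' | grep -E "ee_pos|force"
```

```text
ee_pos: [0.5219, 0.1136, 0.0964]
wrist_force: [0.0, -0.2, -0.2]
ee_pos: [0.5218, 0.1136, 0.0955]
wrist_force: [0.4, -0.1, -0.6]
ee_pos: [0.5218, 0.1136, 0.0946]
wrist_force: [-0.0, 0.2, 0.5]
ee_pos: [0.5219, 0.1136, 0.0938]
wrist_force: [0.5, -0.8, 0.8]
```

```bash
python3 -m handwheel '[{"tx":0,"ty":0.03,"tz":0,"ax":0,"ay":0,"az":0,"hand":0},{"tx":0,"ty":0,"tz":0,"ax":0,"ay":0,"az":0,"hand":0}]' | grep -E "ee_pos|force"
python3 -m handwheel '[{"tx":0,"ty":0.02,"tz":0,"ax":0,"ay":0,"az":0,"hand":0},{"tx":0,"ty":0,"tz":0,"ax":0,"ay":0,"az":0,"hand":0}]' | grep -E "ee_pos|force"
python3 -m handwheel '[{"tx":0,"ty":0.02,"tz":0,"ax":0,"ay":0,"az":0,"hand":0},{"tx":0,"ty":0,"tz":0,"ax":0,"ay":0,"az":0,"hand":0}]' | grep -E "ee_pos|force"
python3 -m handwheel '[{"tx":0,"ty":0.02,"tz":0,"ax":0,"ay":0,"az":0,"hand":0},{"tx":0,"ty":0,"tz":0,"ax":0,"ay":0,"az":0,"hand":0}]' | grep -E "ee_pos|force"
```

```text
ee_pos: [0.522, 0.1138, 0.0935]
wrist_force: [-3.0, 0.9, 5.1]
ee_pos: [0.5221, 0.1138, 0.093]
wrist_force: [-2.2, 0.4, 4.4]
ee_pos: [0.522, 0.1139, 0.0924]
wrist_force: [-3.2, 0.2, 5.5]
ee_pos: [0.5221, 0.1139, 0.0918]
wrist_force: [-2.9, 1.0, 6.3]
```

```bash
python3 -m handwheel '[{"tx":0,"ty":0.02,"tz":0,"ax":0,"ay":0,"az":0,"hand":0},{"tx":0,"ty":0,"tz":0,"ax":0,"ay":0,"az":0,"hand":0}]' | grep -E "ee_pos|force"
python3 -m handwheel '[{"tx":0,"ty":0.02,"tz":0,"ax":0,"ay":0,"az":0,"hand":0},{"tx":0,"ty":0,"tz":0,"ax":0,"ay":0,"az":0,"hand":0}]' | grep -E "ee_pos|force"
```

```text
ee_pos: [0.5221, 0.1139, 0.0912]
wrist_force: [-2.5, -0.4, 5.9]
ee_pos: [0.5221, 0.1139, 0.0908]
wrist_force: [-2.2, 1.5, 7.5]
```

```bash
python3 -m handwheel '[{"tx":0,"ty":-0.3,"tz":0,"ax":0,"ay":0,"az":0,"hand":0},{"tx":0,"ty":0,"tz":-0.6,"ax":0,"ay":0,"az":0,"hand":0},{"tx":0,"ty":0,"tz":-0.7,"ax":0,"ay":0,"az":0,"hand":0},{"tx":0,"ty":0,"tz":-0.57,"ax":0,"ay":0,"az":0,"hand":0},{"tx":0,"ty":0.1,"tz":0,"ax":0,"ay":0,"az":0,"hand":0},{"tx":0,"ty":0,"tz":0,"ax":0,"ay":0,"az":0,"hand":0}]' | grep -E "ee_pos|force"
python3 -m handwheel '[{"tx":0,"ty":0.03,"tz":0,"ax":0,"ay":0,"az":0,"hand":0},{"tx":0,"ty":0,"tz":0,"ax":0,"ay":0,"az":0,"hand":0}]' | grep -E "ee_pos|force"
python3 -m handwheel '[{"tx":0,"ty":0.03,"tz":0,"ax":0,"ay":0,"az":0,"hand":0},{"tx":0,"ty":0,"tz":0,"ax":0,"ay":0,"az":0,"hand":0}]' | grep -E "ee_pos|force"
python3 -m handwheel '[{"tx":0,"ty":0.03,"tz":0,"ax":0,"ay":0,"az":0,"hand":0},{"tx":0,"ty":0,"tz":0,"ax":0,"ay":0,"az":0,"hand":0}]' | grep -E "ee_pos|force"
```

```text
ee_pos: [0.5206, 0.0575, 0.0954]
wrist_force: [0.4, 0.4, 0.0]
ee_pos: [0.5209, 0.0579, 0.0949]
wrist_force: [0.5, 0.6, 0.4]
ee_pos: [0.5209, 0.0577, 0.094]
wrist_force: [0.0, 0.7, -0.3]
ee_pos: [0.5209, 0.0575, 0.0931]
wrist_force: [-0.2, 1.2, -0.1]
```

```bash
python3 -m handwheel '[{"tx":0,"ty":0.02,"tz":0,"ax":0,"ay":0,"az":0,"hand":0},{"tx":0,"ty":0,"tz":0,"ax":0,"ay":0,"az":0,"hand":0}]' | grep -E "ee_pos|force"
python3 -m handwheel '[{"tx":0,"ty":0.02,"tz":0,"ax":0,"ay":0,"az":0,"hand":0},{"tx":0,"ty":0,"tz":0,"ax":0,"ay":0,"az":0,"hand":0}]' | grep -E "ee_pos|force"
python3 -m handwheel '[{"tx":0,"ty":0.02,"tz":0,"ax":0,"ay":0,"az":0,"hand":0},{"tx":0,"ty":0,"tz":0,"ax":0,"ay":0,"az":0,"hand":0}]' | grep -E "ee_pos|force"
python3 -m handwheel '[{"tx":0,"ty":0.02,"tz":0,"ax":0,"ay":0,"az":0,"hand":0},{"tx":0,"ty":0,"tz":0,"ax":0,"ay":0,"az":0,"hand":0}]' | grep -E "ee_pos|force"
```

```text
ee_pos: [0.5209, 0.0575, 0.0925]
wrist_force: [0.6, -0.6, -0.5]
ee_pos: [0.5209, 0.0575, 0.0919]
wrist_force: [-0.6, 0.5, -0.2]
ee_pos: [0.5209, 0.0575, 0.0913]
wrist_force: [-0.3, 0.7, -0.1]
ee_pos: [0.521, 0.0575, 0.0908]
wrist_force: [-0.5, -0.5, 0.8]
```

```bash
python3 -m handwheel '[{"tx":0,"ty":0.02,"tz":0,"ax":0,"ay":0,"az":0,"hand":0},{"tx":0,"ty":0,"tz":0,"ax":0,"ay":0,"az":0,"hand":0}]' | grep -E "ee_pos|force"
python3 -m handwheel '[{"tx":0,"ty":0.02,"tz":0,"ax":0,"ay":0,"az":0,"hand":0},{"tx":0,"ty":0,"tz":0,"ax":0,"ay":0,"az":0,"hand":0}]' | grep -E "ee_pos|force"
python3 -m handwheel '[{"tx":0,"ty":0.02,"tz":0,"ax":0,"ay":0,"az":0,"hand":0},{"tx":0,"ty":0,"tz":0,"ax":0,"ay":0,"az":0,"hand":0}]' | grep -E "ee_pos|force"
python3 -m handwheel '[{"tx":0,"ty":0.02,"tz":0,"ax":0,"ay":0,"az":0,"hand":0},{"tx":0,"ty":0,"tz":0,"ax":0,"ay":0,"az":0,"hand":0}]' | grep -E "ee_pos|force"
```

```text
ee_pos: [0.5211, 0.0575, 0.0908]
wrist_force: [-2.7, -0.5, 5.4]
ee_pos: [0.5211, 0.0575, 0.0907]
wrist_force: [-4.0, -0.4, 9.0]
ee_pos: [0.5212, 0.0575, 0.0905]
wrist_force: [-6.0, 0.7, 11.6]
ee_pos: [0.5212, 0.0575, 0.0903]
wrist_force: [-7.7, 0.2, 14.0]
```

```bash
python3 -m handwheel '[{"tx":-0.02,"ty":0.01,"tz":0,"ax":0,"ay":0,"az":0,"hand":0},{"tx":0,"ty":0,"tz":0,"ax":0,"ay":0,"az":0,"hand":0}]' | grep -E "ee_pos|force"
python3 -m handwheel '[{"tx":-0.01,"ty":0.01,"tz":0,"ax":0,"ay":0,"az":0,"hand":0},{"tx":0,"ty":0,"tz":0,"ax":0,"ay":0,"az":0,"hand":0}]' | grep -E "ee_pos|force"
```

```text
ee_pos: [0.5212, 0.0575, 0.0903]
wrist_force: [-5.8, 0.5, 14.2]
ee_pos: [0.5212, 0.0574, 0.0903]
wrist_force: [-5.9, -0.1, 16.1]
```

```bash
python3 -m handwheel '[{"tx":-0.01,"ty":0.01,"tz":0,"ax":0,"ay":0,"az":0,"hand":0},{"tx":0,"ty":0,"tz":0,"ax":0,"ay":0,"az":0,"hand":0}]' | grep -E "ee_pos|force"
python3 -m handwheel '[{"tx":-0.01,"ty":0.01,"tz":0,"ax":0,"ay":0,"az":0,"hand":0},{"tx":0,"ty":0,"tz":0,"ax":0,"ay":0,"az":0,"hand":0}]' | grep -E "ee_pos|force"
```

```text
ee_pos: [0.5211, 0.0574, 0.0903]
wrist_force: [-6.4, 0.5, 16.6]
ee_pos: [0.5211, 0.0574, 0.0902]
wrist_force: [-5.2, 0.4, 16.2]
```

```bash
python3 -m handwheel '[{"tx":-0.005,"ty":0.012,"tz":0,"ax":0,"ay":0,"az":0,"hand":0},{"tx":0,"ty":0,"tz":0,"ax":0,"ay":0,"az":0,"hand":0}]' | grep -E "ee_pos|force"
python3 -m handwheel '[{"tx":0,"ty":0,"tz":0,"ax":0,"ay":0,"az":0,"hand":0}]' | grep -E "time|force"
python3 -m handwheel '[{"tx":0,"ty":0,"tz":0,"ax":0,"ay":0,"az":0,"hand":0}]' | grep -E "time|force"
```

```text
ee_pos: [0.5211, 0.0574, 0.0901]
wrist_force: [-5.9, 0.1, 19.1]
time_s: 23.68
wrist_force: [-6.9, 0.1, 18.8]
time_s: 23.8
wrist_force: [-5.4, -0.0, 19.6]
```

```bash
python3 -m handwheel '[{"tx":0,"ty":-0.1,"tz":0,"ax":0,"ay":0,"az":0,"hand":0},{"tx":0.055,"ty":-0.2,"tz":0,"ax":0,"ay":0,"az":0,"hand":0},{"tx":0,"ty":0,"tz":0.6,"ax":0,"ay":0,"az":0,"hand":0},{"tx":0,"ty":0,"tz":0.7,"ax":0,"ay":0,"az":0,"hand":0},{"tx":0,"ty":0,"tz":0.57,"ax":0,"ay":0,"az":0,"hand":0},{"tx":0,"ty":0.05,"tz":0,"ax":0,"ay":0,"az":0,"hand":0},{"tx":0,"ty":0.03,"tz":0,"ax":0,"ay":0,"az":0,"hand":0},{"tx":0,"ty":0,"tz":0,"ax":0,"ay":0,"az":0,"hand":0}]' | grep -E "ee_pos|force"
python3 -m handwheel '[{"tx":0,"ty":0.02,"tz":0,"ax":0,"ay":0,"az":0,"hand":0},{"tx":0,"ty":0,"tz":0,"ax":0,"ay":0,"az":0,"hand":0}]' | grep -E "ee_pos|force"
python3 -m handwheel '[{"tx":0,"ty":0.02,"tz":0,"ax":0,"ay":0,"az":0,"hand":0},{"tx":0,"ty":0,"tz":0,"ax":0,"ay":0,"az":0,"hand":0}]' | grep -E "ee_pos|force"
python3 -m handwheel '[{"tx":0,"ty":0.02,"tz":0,"ax":0,"ay":0,"az":0,"hand":0},{"tx":0,"ty":0,"tz":0,"ax":0,"ay":0,"az":0,"hand":0}]' | grep -E "ee_pos|force"
```

```text
ee_pos: [0.5219, 0.1132, 0.0933]
wrist_force: [0.0, -0.5, 0.6]
ee_pos: [0.5219, 0.1133, 0.0928]
wrist_force: [0.4, 0.4, -0.6]
ee_pos: [0.5219, 0.1136, 0.0922]
wrist_force: [0.0, 0.4, 0.9]
ee_pos: [0.5219, 0.1136, 0.0916]
wrist_force: [0.8, -0.5, 0.1]
```

```bash
python3 -m handwheel '[{"tx":0,"ty":0.02,"tz":0,"ax":0,"ay":0,"az":0,"hand":0},{"tx":0,"ty":0,"tz":0,"ax":0,"ay":0,"az":0,"hand":0}]' | grep -E "ee_pos|force"
python3 -m handwheel '[{"tx":-0.01,"ty":0.03,"tz":0,"ax":0,"ay":0,"az":0,"hand":0},{"tx":0,"ty":0,"tz":0,"ax":0,"ay":0,"az":0,"hand":0}]' | grep -E "ee_pos|force"
python3 -m handwheel '[{"tx":-0.01,"ty":0.03,"tz":0,"ax":0,"ay":0,"az":0,"hand":0},{"tx":0,"ty":0,"tz":0,"ax":0,"ay":0,"az":0,"hand":0}]' | grep -E "ee_pos|force"
python3 -m handwheel '[{"tx":-0.01,"ty":0.02,"tz":0,"ax":0,"ay":0,"az":0,"hand":0},{"tx":0,"ty":0,"tz":0,"ax":0,"ay":0,"az":0,"hand":0}]' | grep -E "ee_pos|force"
```

```text
ee_pos: [0.5219, 0.1136, 0.0909]
wrist_force: [-0.1, 0.9, 0.1]
ee_pos: [0.5218, 0.1136, 0.0904]
wrist_force: [-0.4, -0.6, 2.0]
ee_pos: [0.5219, 0.1137, 0.0904]
wrist_force: [-2.2, 0.2, 7.6]
ee_pos: [0.5219, 0.1137, 0.0903]
wrist_force: [-3.7, -0.3, 11.0]
```

```bash
python3 -m handwheel '[{"tx":-0.01,"ty":0.02,"tz":0,"ax":0,"ay":0,"az":0,"hand":0},{"tx":0,"ty":0,"tz":0,"ax":0,"ay":0,"az":0,"hand":0}]' | grep -E "ee_pos|force"
python3 -m handwheel '[{"tx":-0.01,"ty":0.015,"tz":0,"ax":0,"ay":0,"az":0,"hand":0},{"tx":0,"ty":0,"tz":0,"ax":0,"ay":0,"az":0,"hand":0}]' | grep -E "ee_pos|force"
python3 -m handwheel '[{"tx":0,"ty":0.01,"tz":0,"ax":0,"ay":0,"az":0,"hand":0},{"tx":0,"ty":0,"tz":0,"ax":0,"ay":0,"az":0,"hand":0}]' | grep -E "ee_pos|force"
```

```text
ee_pos: [0.5219, 0.1137, 0.0903]
wrist_force: [-4.0, 0.3, 14.0]
ee_pos: [0.5219, 0.1137, 0.0903]
wrist_force: [-3.7, 0.5, 15.0]
ee_pos: [0.5219, 0.1138, 0.0902]
wrist_force: [-6.1, -0.3, 16.9]
```

```bash
python3 -m handwheel '[{"tx":-0.005,"ty":0.012,"tz":0,"ax":0,"ay":0,"az":0,"hand":0},{"tx":0,"ty":0,"tz":0,"ax":0,"ay":0,"az":0,"hand":0}]' | grep -E "ee_pos|force"
python3 -m handwheel '[{"tx":0,"ty":0.003,"tz":0,"ax":0,"ay":0,"az":0,"hand":0},{"tx":0,"ty":0,"tz":0,"ax":0,"ay":0,"az":0,"hand":0}]' | grep -E "time|force"
python3 -m handwheel '[{"tx":0,"ty":0,"tz":0,"ax":0,"ay":0,"az":0,"hand":0}]' | grep -E "time|force"
```

```text
ee_pos: [0.522, 0.1138, 0.0901]
wrist_force: [-6.3, -0.4, 18.2]
time_s: 27.8
wrist_force: [-6.8, 0.2, 19.0]
time_s: 27.92
wrist_force: [-6.3, -0.5, 18.2]
```

```bash
python3 -m handwheel '[{"tx":0,"ty":-0.1,"tz":0,"ax":0,"ay":0,"az":0,"hand":0},{"tx":0.045,"ty":-0.2,"tz":0,"ax":0,"ay":0,"az":0,"hand":0},{"tx":0,"ty":0,"tz":-0.6,"ax":0,"ay":0,"az":0,"hand":0},{"tx":0,"ty":0,"tz":-0.7,"ax":0,"ay":0,"az":0,"hand":0},{"tx":0,"ty":0,"tz":-0.57,"ax":0,"ay":0,"az":0,"hand":0},{"tx":0,"ty":0.08,"tz":0,"ax":0,"ay":0,"az":0,"hand":0},{"tx":0,"ty":0.05,"tz":0,"ax":0,"ay":0,"az":0,"hand":0},{"tx":0,"ty":0,"tz":0,"ax":0,"ay":0,"az":0,"hand":0}]' | grep -E "ee_pos|force"
python3 -m handwheel '[{"tx":0,"ty":0.03,"tz":0,"ax":0,"ay":0,"az":0,"hand":0},{"tx":0,"ty":0.02,"tz":0,"ax":0,"ay":0,"az":0,"hand":0},{"tx":0,"ty":0,"tz":0,"ax":0,"ay":0,"az":0,"hand":0}]' | grep -E "ee_pos|force"
python3 -m handwheel '[{"tx":-0.02,"ty":0.03,"tz":0,"ax":0,"ay":0,"az":0,"hand":0},{"tx":0,"ty":0,"tz":0,"ax":0,"ay":0,"az":0,"hand":0}]' | grep -E "ee_pos|force"
python3 -m handwheel '[{"tx":-0.01,"ty":0.03,"tz":0,"ax":0,"ay":0,"az":0,"hand":0},{"tx":0,"ty":0,"tz":0,"ax":0,"ay":0,"az":0,"hand":0}]' | grep -E "ee_pos|force"
```

```text
ee_pos: [0.5204, 0.058, 0.0916]
wrist_force: [0.8, -0.2, -0.5]
ee_pos: [0.5207, 0.0577, 0.0905]
wrist_force: [0.5, 0.7, 0.2]
ee_pos: [0.5207, 0.0576, 0.0904]
wrist_force: [-0.9, 0.9, 4.8]
ee_pos: [0.5207, 0.0576, 0.0903]
wrist_force: [-2.8, 1.1, 10.6]
```

```bash
python3 -m handwheel '[{"tx":-0.01,"ty":0.025,"tz":0,"ax":0,"ay":0,"az":0,"hand":0},{"tx":0,"ty":0,"tz":0,"ax":0,"ay":0,"az":0,"hand":0}]' | grep -E "ee_pos|force"
python3 -m handwheel '[{"tx":-0.01,"ty":0.015,"tz":0,"ax":0,"ay":0,"az":0,"hand":0},{"tx":0,"ty":0,"tz":0,"ax":0,"ay":0,"az":0,"hand":0}]' | grep -E "ee_pos|force"
python3 -m handwheel '[{"tx":0,"ty":0.008,"tz":0,"ax":0,"ay":0,"az":0,"hand":0},{"tx":0,"ty":0,"tz":0,"ax":0,"ay":0,"az":0,"hand":0}]' | grep -E "ee_pos|force|time"
```

```text
ee_pos: [0.5208, 0.0575, 0.0903]
wrist_force: [-4.0, 0.6, 14.4]
ee_pos: [0.5208, 0.0575, 0.0902]
wrist_force: [-3.7, 1.7, 15.8]
time_s: 30.55
ee_pos: [0.5208, 0.0575, 0.0902]
wrist_force: [-6.1, 1.2, 17.2]
```

```bash
python3 -m handwheel '[{"tx":0,"ty":-0.1,"tz":0,"ax":0,"ay":0,"az":0,"hand":0},{"tx":0,"ty":-0.5,"tz":0,"ax":0,"ay":0,"az":0,"hand":0},{"tx":-0.2,"ty":0,"tz":-0.6,"ax":0,"ay":0,"az":0,"hand":0},{"tx":-0.2,"ty":0,"tz":-0.6,"ax":0,"ay":0,"az":0,"hand":0},{"tx":-0.16,"ty":0,"tz":-0.6,"ax":0,"ay":0,"az":0,"hand":0},{"tx":0,"ty":0,"tz":-0.53,"ax":0,"ay":0,"az":0,"hand":0},{"tx":0,"ty":0,"tz":0,"ax":0,"ay":0,"az":0,"hand":0},{"tx":0,"ty":0,"tz":0,"ax":0,"ay":0,"az":0,"hand":0}]'
python3 - <<'E'
from h import *
d=ctrl.snapshot("wrist"); cv2.imwrite("pics/w4.png",d["img"][:,:,::-1])
E
```

```text
time_s: 31.55
ee_pos: [0.5011, -0.0121, 0.1051]
orientation: [-0.707, 0.006, -0.006, 0.707]
wrist_force: [-0.4, 0.5, 1.4]
finger_gap: -0.0002
```

View pics/w4.png

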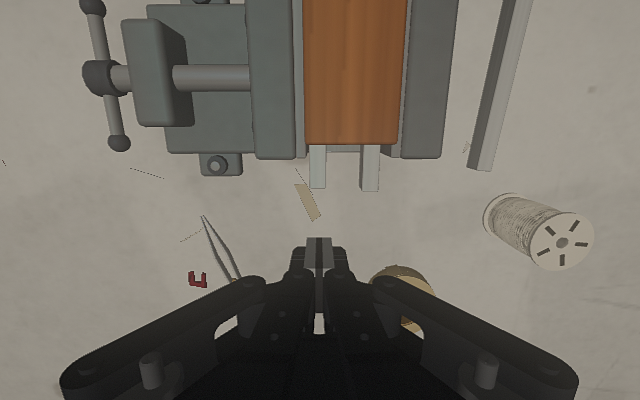

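```bash
python3 -m handwheel '[{"tx":0,"ty":0.6,"tz":0,"ax":0,"ay":0,"az":0,"hand":0},{"tx":0,"ty":0.6,"tz":0,"ax":0,"ay":0,"az":0,"hand":0},{"tx":0,"ty":0.6,"tz":0,"ax":0,"ay":0,"az":0,"hand":0},{"tx":0,"ty":0.42,"tz":0,"ax":0,"ay":0,"az":0,"hand":0},{"tx":0,"ty":0,"tz":0.1,"ax":0,"ay":0,"az":0,"hand":0},{"tx":0,"ty":0,"tz":0.05,"ax":0,"ay":0,"az":0,"hand":0},{"tx":0,"ty":0,"tz":0,"ax":0,"ay":0,"az":0,"hand":0},{"tx":0,"ty":0,"tz":0,"ax":0,"ay":0,"az":0,"hand":0}]'
python3 - <<'E'
from h import *
d=ctrl.snapshot("wrist"); cv2.imwrite("pics/w5.png",d["img"][:,:,::-1])
E
```

```text
time_s: 32.6
ee_pos: [0.5016, -0.0076, 0.0392]
orientation: [0.707, -0.006, 0.007, -0.707]
wrist_force: [0.4, -0.5, -0.2]
finger_gap: -0.0001
```

View pics/w5.png

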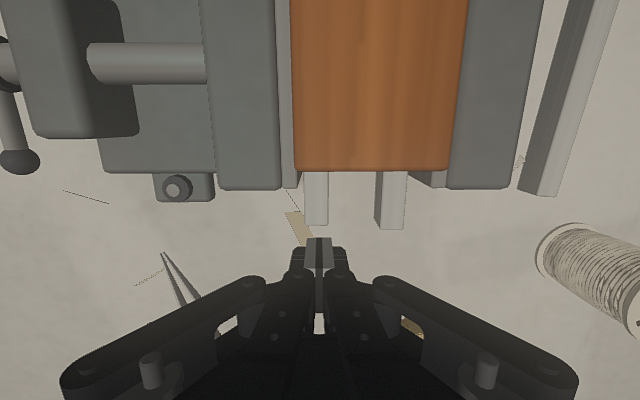

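```bash
python3 -m handwheel '[{"tx":0,"ty":0,"tz":0.1,"ax":0,"ay":0,"az":0,"hand":0},{"tx":0,"ty":0,"tz":0.03,"ax":0,"ay":0,"az":0,"hand":0},{"tx":0,"ty":0,"tz":0,"ax":0,"ay":0,"az":0,"hand":0}]' | grep -E "ee_pos|force"
python3 -m handwheel '[{"tx":0,"ty":0,"tz":0.03,"ax":0,"ay":0,"az":0,"hand":0},{"tx":0,"ty":0,"tz":0.02,"ax":0,"ay":0,"az":0,"hand":0},{"tx":0,"ty":0,"tz":0,"ax":0,"ay":0,"az":0,"hand":0}]' | grep -E "ee_pos|force"
python3 -m handwheel '[{"tx":0,"ty":0,"tz":0.03,"ax":0,"ay":0,"az":0,"hand":0},{"tx":0,"ty":0,"tz":0,"ax":0,"ay":0,"az":0,"hand":0}]' | grep -E "ee_pos|force"
python3 -m handwheel '[{"tx":0,"ty":0,"tz":0.02,"ax":0,"ay":0,"az":0,"hand":0},{"tx":0,"ty":0,"tz":0,"ax":0,"ay":0,"az":0,"hand":0}]' | grep -E "ee_pos|force"
```

```text
ee_pos: [0.5012, -0.0035, 0.0386]
wrist_force: [0.0, -0.2, -0.6]
ee_pos: [0.5013, -0.0021, 0.0386]
wrist_force: [0.4, 0.7, -0.5]
ee_pos: [0.5013, -0.0012, 0.0386]
wrist_force: [-0.5, -0.0, -1.0]
ee_pos: [0.5013, -0.0006, 0.0386]
wrist_force: [-0.9, -0.3, -0.1]
```

```bash
python3 -m handwheel '[{"tx":0,"ty":0,"tz":0.02,"ax":0,"ay":0,"az":0,"hand":0},{"tx":0,"ty":0,"tz":0,"ax":0,"ay":0,"az":0,"hand":0}]' | grep -E "ee_pos|force"
python3 -m handwheel '[{"tx":0,"ty":0,"tz":0.02,"ax":0,"ay":0,"az":0,"hand":0},{"tx":0,"ty":0,"tz":0,"ax":0,"ay":0,"az":0,"hand":0}]' | grep -E "ee_pos|force"
python3 -m handwheel '[{"tx":0,"ty":0,"tz":0.02,"ax":0,"ay":0,"az":0,"hand":0},{"tx":0,"ty":0,"tz":0,"ax":0,"ay":0,"az":0,"hand":0}]' | grep -E "ee_pos|force"
python3 -m handwheel '[{"tx":0,"ty":0,"tz":0.015,"ax":0,"ay":0,"az":0,"hand":0},{"tx":0,"ty":0,"tz":0,"ax":0,"ay":0,"az":0,"hand":0}]' | grep -E "ee_pos|force"
```

```text
ee_pos: [0.5013, -0.0, 0.0386]
wrist_force: [-0.1, 0.4, -0.3]
ee_pos: [0.5013, 0.0006, 0.0386]
wrist_force: [-0.3, -0.3, 0.5]
ee_pos: [0.5013, 0.0012, 0.0386]
wrist_force: [-0.8, -0.1, -0.2]
ee_pos: [0.5014, 0.0016, 0.0386]
wrist_force: [-0.0, 0.3, -0.8]
```

```bash
python3 -m handwheel '[{"tx":0,"ty":0,"tz":0.015,"ax":0,"ay":0,"az":0,"hand":0},{"tx":0,"ty":0,"tz":0,"ax":0,"ay":0,"az":0,"hand":0}]' | grep -E "ee_pos|force"
python3 -m handwheel '[{"tx":0,"ty":0,"tz":0.015,"ax":0,"ay":0,"az":0,"hand":0},{"tx":0,"ty":0,"tz":0,"ax":0,"ay":0,"az":0,"hand":0}]' | grep -E "ee_pos|force"
python3 -m handwheel '[{"tx":0,"ty":0,"tz":0.015,"ax":0,"ay":0,"az":0,"hand":0},{"tx":0,"ty":0,"tz":0,"ax":0,"ay":0,"az":0,"hand":0}]' | grep -E "ee_pos|force"
python3 -m handwheel '[{"tx":0,"ty":0,"tz":0.015,"ax":0,"ay":0,"az":0,"hand":0},{"tx":0,"ty":0,"tz":0,"ax":0,"ay":0,"az":0,"hand":0}]' | grep -E "ee_pos|force|time"
```

```text
ee_pos: [0.5014, 0.0016, 0.0386]
wrist_force: [-0.0, -4.3, 0.2]
ee_pos: [0.5014, 0.0018, 0.0387]
wrist_force: [-1.2, -6.1, 0.3]
ee_pos: [0.5015, 0.0022, 0.0387]
wrist_force: [-1.1, -5.1, -0.7]
time_s: 35.9
ee_pos: [0.5016, 0.0026, 0.0387]
wrist_force: [-0.8, -5.3, -0.5]
```

```bash
python3 -m handwheel '[{"tx":0,"ty":0,"tz":-0.008,"ax":0,"ay":0,"az":0,"hand":0},{"tx":0,"ty":0,"tz":0,"ax":0,"ay":0,"az":0,"hand":0}]' | grep -E "ee_pos|force|time"
python3 -m handwheel '[{"tx":0,"ty":0,"tz":0,"ax":0,"ay":0,"az":0,"hand":0}]' | grep -E "ee_pos|force|time"
```

```text
time_s: 36.15
ee_pos: [0.5016, 0.0026, 0.0387]
wrist_force: [-0.1, -5.1, -0.5]
time_s: 36.28
ee_pos: [0.5016, 0.0026, 0.0387]
wrist_force: [-0.5, -6.4, -1.1]
```

```bash
python3 -m handwheel '[{"tx":0,"ty":0,"tz":-0.01,"ax":0,"ay":0,"az":0,"hand":0},{"tx":0,"ty":0,"tz":0,"ax":0,"ay":0,"az":0,"hand":0}]' | grep -E "ee_pos|force|time"
python3 -m handwheel '[{"tx":0,"ty":0,"tz":0,"ax":0,"ay":0,"az":0,"hand":0}]' | grep -E "ee_pos|force|time"
```

```text
time_s: 36.52
ee_pos: [0.5016, 0.0025, 0.0387]
wrist_force: [0.9, -5.5, -1.3]
time_s: 36.65
ee_pos: [0.5016, 0.0026, 0.0387]
wrist_force: [0.9, -4.8, -1.1]
```

```bash
python3 -m handwheel '[{"tx":0,"ty":0,"tz":-0.012,"ax":0,"ay":0,"az":0,"hand":0},{"tx":0,"ty":0,"tz":0,"ax":0,"ay":0,"az":0,"hand":0}]' | grep -E "ee_pos|force|time"
python3 -m handwheel '[{"tx":0,"ty":0,"tz":0,"ax":0,"ay":0,"az":0,"hand":0}]' | grep -E "ee_pos|force|time"
```

```text
time_s: 36.9
ee_pos: [0.5015, 0.0025, 0.0387]
wrist_force: [1.0, -3.8, 0.3]
time_s: 37.02
ee_pos: [0.5015, 0.0025, 0.0386]
wrist_force: [0.8, -3.7, -0.4]
```

```bash
python3 -m handwheel '[{"tx":0,"ty":0,"tz":-0.005,"ax":0,"ay":0,"az":0,"hand":0},{"tx":0,"ty":0,"tz":0,"ax":0,"ay":0,"az":0,"hand":0},{"tx":0,"ty":0,"tz":0,"ax":0,"ay":0,"az":0,"hand":0}]' | grep -E "ee_pos|force|time"
python3 -m handwheel '[{"tx":0,"ty":0,"tz":0,"ax":0,"ay":0,"az":0,"hand":0},{"tx":0,"ty":0,"tz":0,"ax":0,"ay":0,"az":0,"hand":0}]' | grep -E "ee_pos|force|time"
python3 -m handwheel '[{"tx":0,"ty":0,"tz":0,"ax":0,"ay":0,"az":0,"hand":0},{"tx":0,"ty":0,"tz":0,"ax":0,"ay":0,"az":0,"hand":0}]' | grep -E "ee_pos|force|time"
```

```text
time_s: 37.4
ee_pos: [0.5015, 0.0025, 0.0387]
wrist_force: [0.7, -1.7, -0.7]
time_s: 37.65
ee_pos: [0.5014, 0.0025, 0.0386]
wrist_force: [1.0, -1.8, 0.7]
time_s: 37.9
ee_pos: [0.5012, 0.0025, 0.0386]
wrist_force: [0.3, -0.6, -0.5]
```

```bash
python3 -m handwheel '[{"tx":0,"ty":0,"tz":0.006,"ax":0,"ay":0,"az":0,"hand":0},{"tx":0,"ty":0,"tz":0,"ax":0,"ay":0,"az":0,"hand":0}]' | grep -E "ee_pos|force|time"
python3 -m handwheel '[{"tx":0,"ty":0,"tz":0,"ax":0,"ay":0,"az":0,"hand":0}]' | grep -E "ee_pos|force|time"
```

```text
time_s: 38.15
ee_pos: [0.5012, 0.0025, 0.0385]
wrist_force: [-0.4, -2.3, 1.1]
time_s: 38.28
ee_pos: [0.5013, 0.0025, 0.0386]
wrist_force: [-0.8, -1.3, 0.9]
```

```bash
python3 -m handwheel '[{"tx":0,"ty":0,"tz":0.005,"ax":0,"ay":0,"az":0,"hand":0},{"tx":0,"ty":0,"tz":0,"ax":0,"ay":0,"az":0,"hand":0}]' | grep -E "ee_pos|force|time"
python3 -m handwheel '[{"tx":0,"ty":0,"tz":0,"ax":0,"ay":0,"az":0,"hand":0}]' | grep -E "ee_pos|force|time"
```

```text
time_s: 38.52
ee_pos: [0.5013, 0.0025, 0.0386]
wrist_force: [-1.1, -3.6, 0.5]
time_s: 38.65
ee_pos: [0.5013, 0.0025, 0.0386]
wrist_force: [-0.6, -4.7, 1.1]
```

```bash
python3 -m handwheel '[{"tx":0,"ty":0,"tz":-0.002,"ax":0,"ay":0,"az":0,"hand":0},{"tx":0,"ty":0,"tz":0,"ax":0,"ay":0,"az":0,"hand":0}]' | grep -E "ee_pos|force|time"
python3 -m handwheel '[{"tx":0,"ty":0,"tz":0,"ax":0,"ay":0,"az":0,"hand":0},{"tx":0,"ty":0,"tz":0,"ax":0,"ay":0,"az":0,"hand":0}]' | grep -E "ee_pos|force|time"
python3 -m handwheel '[{"tx":0,"ty":0,"tz":0,"ax":0,"ay":0,"az":0,"hand":0},{"tx":0,"ty":0,"tz":0,"ax":0,"ay":0,"az":0,"hand":0}]' | grep -E "ee_pos|force|time"
```

```text
time_s: 38.9
ee_pos: [0.5013, 0.0025, 0.0385]
wrist_force: [-2.0, -4.2, 0.2]
time_s: 39.15
ee_pos: [0.5013, 0.0025, 0.0386]
wrist_force: [-1.2, -4.2, 1.6]
time_s: 39.4
ee_pos: [0.5013, 0.0025, 0.0385]
wrist_force: [-1.1, -3.8, -0.1]
```

```bash
python3 -m handwheel '[{"tx":0,"ty":0,"tz":-0.4,"ax":0,"ay":0,"az":0,"hand":0},{"tx":0.6,"ty":0,"tz":0,"ax":0,"ay":0,"az":0,"hand":0},{"tx":0.65,"ty":0,"tz":0,"ax":0,"ay":0,"az":0,"hand":0},{"tx":0,"ty":0,"tz":0.1,"ax":0,"ay":0,"az":0,"hand":0},{"tx":0,"ty":0,"tz":0,"ax":0,"ay":0,"az":0,"hand":0},{"tx":0,"ty":0,"tz":0,"ax":0,"ay":0,"az":0,"hand":0}]'
python3 - <<'E'
from h import *
d=ctrl.snapshot("wrist"); cv2.imwrite("pics/w6.png",d["img"][:,:,::-1])
print(ctrl.read_state()['ee_pos'])
g=lambda u,v:onz(d,u,v,.043)
E
```

```text
time_s: 40.15
ee_pos: [0.5378, -0.0068, 0.0383]
orientation: [-0.707, 0.007, -0.006, 0.707]
wrist_force: [-0.3, -0.5, -0.3]
finger_gap: 0.0004
[ 0.53797666 -0.00685797  0.03840752]
```

View pics/w6.png

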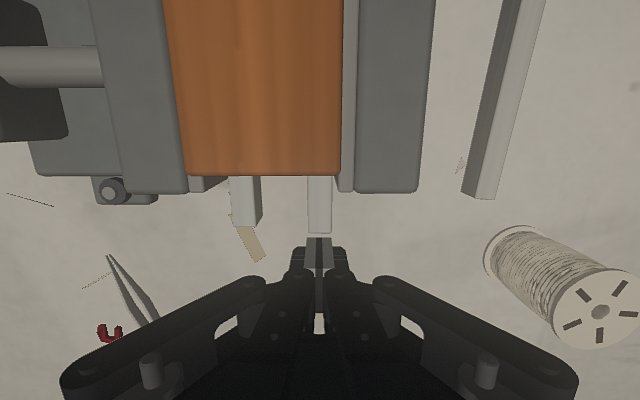

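```bash
python3 -m handwheel '[{"tx":0,"ty":0,"tz":0.06,"ax":0,"ay":0,"az":0,"hand":0},{"tx":0,"ty":0,"tz":0.04,"ax":0,"ay":0,"az":0,"hand":0},{"tx":0,"ty":0,"tz":0,"ax":0,"ay":0,"az":0,"hand":0}]' | grep -E "ee_pos|force"
python3 -m handwheel '[{"tx":0,"ty":0,"tz":0.01,"ax":0,"ay":0,"az":0,"hand":0},{"tx":0,"ty":0,"tz":0.0,"ax":0,"ay":0,"az":0,"hand":0}]' | grep -E "ee_pos|force"
```

```text
ee_pos: [0.5387, -0.0039, 0.0386]
wrist_force: [-0.8, 0.3, 0.4]
ee_pos: [0.5388, -0.0037, 0.0386]
wrist_force: [-0.3, 0.2, -0.4]
```

```bash
python3 -m handwheel '[{"tx":0,"ty":0,"tz":0.01,"ax":0,"ay":0,"az":0,"hand":0},{"tx":0,"ty":0,"tz":0.0,"ax":0,"ay":0,"az":0,"hand":0}]' | grep -E "ee_pos|force"
```

```text
ee_pos: [0.5388, -0.0034, 0.0386]
wrist_force: [-0.3, -0.4, -0.5]
```

```bash
python3 -m handwheel '[{"tx":0,"ty":0,"tz":0.01,"ax":0,"ay":0,"az":0,"hand":0},{"tx":0,"ty":0,"tz":0.01,"ax":0,"ay":0,"az":0,"hand":0},{"tx":0,"ty":0,"tz":0.0,"ax":0,"ay":0,"az":0,"hand":0}]' | grep -E "ee_pos|force"
```

```text
ee_pos: [0.5388, -0.0028, 0.0386]
wrist_force: [-0.1, 1.3, -0.8]
```

```bash
python3 -m handwheel '[{"tx":0,"ty":0,"tz":0.01,"ax":0,"ay":0,"az":0,"hand":0},{"tx":0,"ty":0,"tz":0.0,"ax":0,"ay":0,"az":0,"hand":0}]' | grep -E "ee_pos|force"
```

```text
ee_pos: [0.5388, -0.0025, 0.0386]
wrist_force: [-0.2, -0.4, -0.2]
```

```bash
python3 -m handwheel '[{"tx":0,"ty":0,"tz":0.01,"ax":0,"ay":0,"az":0,"hand":0},{"tx":0,"ty":0,"tz":0.0,"ax":0,"ay":0,"az":0,"hand":0}]' | grep -E "ee_pos|force"
```

```text
ee_pos: [0.5388, -0.0022, 0.0386]
wrist_force: [-0.8, 0.6, 0.3]
```

```bash
python3 -m handwheel '[{"tx":0,"ty":0,"tz":0.01,"ax":0,"ay":0,"az":0,"hand":0},{"tx":0,"ty":0,"tz":0.0,"ax":0,"ay":0,"az":0,"hand":0}]' | grep -E "ee_pos|force"
```

```text
ee_pos: [0.5388, -0.0019, 0.0386]
wrist_force: [0.1, -0.5, 0.1]
```

```bash
python3 -m handwheel '[{"tx":0,"ty":0,"tz":0.01,"ax":0,"ay":0,"az":0,"hand":0},{"tx":0,"ty":0,"tz":0.0,"ax":0,"ay":0,"az":0,"hand":0}]' | grep -E "ee_pos|force"
```

```text
ee_pos: [0.5388, -0.0016, 0.0386]
wrist_force: [0.6, -0.8, -0.9]
```

```bash
python3 -m handwheel '[{"tx":0,"ty":0,"tz":0.01,"ax":0,"ay":0,"az":0,"hand":0},{"tx":0,"ty":0,"tz":0.0,"ax":0,"ay":0,"az":0,"hand":0}]' | grep -E "ee_pos|force|time"
```

```text
time_s: 42.7
ee_pos: [0.5388, -0.0015, 0.0386]
wrist_force: [-0.1, -1.0, 0.0]
```

Contact seems to be starting; smaller steps.

```bash
python3 -m handwheel '[{"tx":0,"ty":0,"tz":0.006,"ax":0,"ay":0,"az":0,"hand":0},{"tx":0,"ty":0,"tz":0.0,"ax":0,"ay":0,"az":0,"hand":0}]' | grep -E "ee_pos|force|time"
```

```text
time_s: 42.95
ee_pos: [0.5388, -0.0014, 0.0386]
wrist_force: [-0.8, -2.6, -0.3]
```

```bash
python3 -m handwheel '[{"tx":0,"ty":0,"tz":0.003,"ax":0,"ay":0,"az":0,"hand":0},{"tx":0,"ty":0,"tz":0.0,"ax":0,"ay":0,"az":0,"hand":0}]' | grep -E "ee_pos|force|time"
python3 -m handwheel '[{"tx":0,"ty":0,"tz":0,"ax":0,"ay":0,"az":0,"hand":0}]' | grep -E "ee_pos|force|time"
```

```text
time_s: 43.2
ee_pos: [0.5389, -0.0014, 0.0386]
wrist_force: [-0.3, -5.3, 0.2]
time_s: 43.32
ee_pos: [0.5389, -0.0014, 0.0386]
wrist_force: [-0.0, -5.1, -0.8]
```

```bash
python3 -m handwheel '[{"tx":0,"ty":0,"tz":-0.005,"ax":0,"ay":0,"az":0,"hand":0},{"tx":0,"ty":0,"tz":0.0,"ax":0,"ay":0,"az":0,"hand":0}]' | grep -E "ee_pos|force|time"
python3 -m handwheel '[{"tx":0,"ty":0,"tz":0,"ax":0,"ay":0,"az":0,"hand":0}]' | grep -E "ee_pos|force|time"
```

```text
time_s: 43.58
ee_pos: [0.5389, -0.0014, 0.0386]
wrist_force: [-0.5, -5.2, -0.0]
time_s: 43.7
ee_pos: [0.5388, -0.0014, 0.0386]
wrist_force: [-0.6, -4.9, -1.4]
```

```bash
python3 -m handwheel '[{"tx":0,"ty":0,"tz":-0.006,"ax":0,"ay":0,"az":0,"hand":0},{"tx":0,"ty":0,"tz":0.0,"ax":0,"ay":0,"az":0,"hand":0}]' | grep -E "ee_pos|force|time"
python3 -m handwheel '[{"tx":0,"ty":0,"tz":0,"ax":0,"ay":0,"az":0,"hand":0}]' | grep -E "ee_pos|force|time"
```

```text
time_s: 43.95
ee_pos: [0.5388, -0.0014, 0.0386]
wrist_force: [-0.5, -5.1, -1.0]
time_s: 44.08
ee_pos: [0.5389, -0.0014, 0.0386]
wrist_force: [-0.3, -4.4, -1.4]
```

```bash
python3 -m handwheel '[{"tx":0,"ty":0,"tz":-0.006,"ax":0,"ay":0,"az":0,"hand":0},{"tx":0,"ty":0,"tz":0.0,"ax":0,"ay":0,"az":0,"hand":0}]' | grep -E "ee_pos|force|time"
python3 -m handwheel '[{"tx":0,"ty":0,"tz":0,"ax":0,"ay":0,"az":0,"hand":0}]' | grep -E "ee_pos|force|time"
```

```text
time_s: 44.32
ee_pos: [0.5389, -0.0014, 0.0386]
wrist_force: [-0.1, -2.9, -0.1]
time_s: 44.45
ee_pos: [0.5388, -0.0014, 0.0386]
wrist_force: [-0.4, -2.4, -0.2]
```

```bash
python3 -m handwheel '[{"tx":0,"ty":0,"tz":0.003,"ax":0,"ay":0,"az":0,"hand":0},{"tx":0,"ty":0,"tz":0.0,"ax":0,"ay":0,"az":0,"hand":0},{"tx":0,"ty":0,"tz":0.0,"ax":0,"ay":0,"az":0,"hand":0}]' | grep -E "ee_pos|force|time"
python3 -m handwheel '[{"tx":0,"ty":0,"tz":0,"ax":0,"ay":0,"az":0,"hand":0},{"tx":0,"ty":0,"tz":0.0,"ax":0,"ay":0,"az":0,"hand":0}]' | grep -E "ee_pos|force|time"
```

```text
time_s: 44.82
ee_pos: [0.5388, -0.0014, 0.0386]
wrist_force: [0.5, -2.5, 0.0]
time_s: 45.08
ee_pos: [0.5388, -0.0014, 0.0386]
wrist_force: [-0.9, -1.9, -0.9]
```

```bash
python3 -m handwheel '[{"tx":0,"ty":0,"tz":0.004,"ax":0,"ay":0,"az":0,"hand":0},{"tx":0,"ty":0,"tz":0.0,"ax":0,"ay":0,"az":0,"hand":0}]' | grep -E "ee_pos|force|time"
python3 -m handwheel '[{"tx":0,"ty":0,"tz":0,"ax":0,"ay":0,"az":0,"hand":0},{"tx":0,"ty":0,"tz":0.0,"ax":0,"ay":0,"az":0,"hand":0}]' | grep -E "ee_pos|force|time"
python3 -m handwheel '[{"tx":0,"ty":0,"tz":0,"ax":0,"ay":0,"az":0,"hand":0},{"tx":0,"ty":0,"tz":0.0,"ax":0,"ay":0,"az":0,"hand":0}]' | grep -E "ee_pos|force|time"
```

```text
time_s: 45.32
ee_pos: [0.5388, -0.0014, 0.0386]
wrist_force: [0.4, -3.0, -0.5]
time_s: 45.58
ee_pos: [0.5388, -0.0014, 0.0386]
wrist_force: [-0.6, -4.0, 0.1]
time_s: 45.82
ee_pos: [0.5388, -0.0014, 0.0386]
wrist_force: [0.5, -2.6, -0.6]
```

Held at about 3 N with no motion. Now back off, rise, and look at the result from the same viewpoint as the start.

```bash
python3 -m handwheel '[{"tx":0,"ty":0,"tz":-0.5,"ax":0,"ay":0,"az":0,"hand":0},{"tx":0,"ty":-0.8,"tz":0,"ax":0,"ay":0,"az":0,"hand":0},{"tx":0,"ty":-1,"tz":0,"ax":0,"ay":0,"az":0,"hand":0},{"tx":-0.2,"ty":-1,"tz":0.2,"ax":0,"ay":0,"az":0,"hand":0},{"tx":-0.2,"ty":-1,"tz":0.5,"ax":0,"ay":0,"az":0,"hand":0},{"tx":-0.2,"ty":-1,"tz":0.5,"ax":0,"ay":0,"az":0,"hand":0},{"tx":-0.1,"ty":-1,"tz":0.5,"ax":0,"ay":0,"az":0,"hand":0},{"tx":0,"ty":-0.9,"tz":0.25,"ax":0,"ay":0,"az":0,"hand":0},{"tx":0,"ty":0,"tz":0,"ax":0,"ay":0,"az":0,"hand":0},{"tx":0,"ty":0,"tz":0,"ax":0,"ay":0,"az":0,"hand":0}]'
python3 - <<'E'
from h import *
d=ctrl.snapshot("wrist"); cv2.imwrite("pics/w7z.png",cv2.resize(d["img"][60:225,170:390,::-1],None,fx=3.6,fy=3.6,interpolation=cv2.INTER_CUBIC))
cv2.imwrite("pics/w7.png",d["img"][:,:,::-1])
e=ctrl.snapshot("scene");cv2.imwrite("pics/s7.png",cv2.resize(e["img"][150:310,225:425,::-1],None,fx=4,fy=3.75,interpolation=cv2.INTER_CUBIC))
print(ctrl.read_state()['ee_pos'])
E
```

```text
time_s: 47.08
ee_pos: [0.518, 0.0422, 0.2383]
orientation: [-0.707, 0.007, -0.006, 0.707]
wrist_force: [0.3, -0.1, -0.0]
finger_gap: 0.0001
[0.51773468 0.04219261 0.2377929 ]
```

View pics/w7z.png

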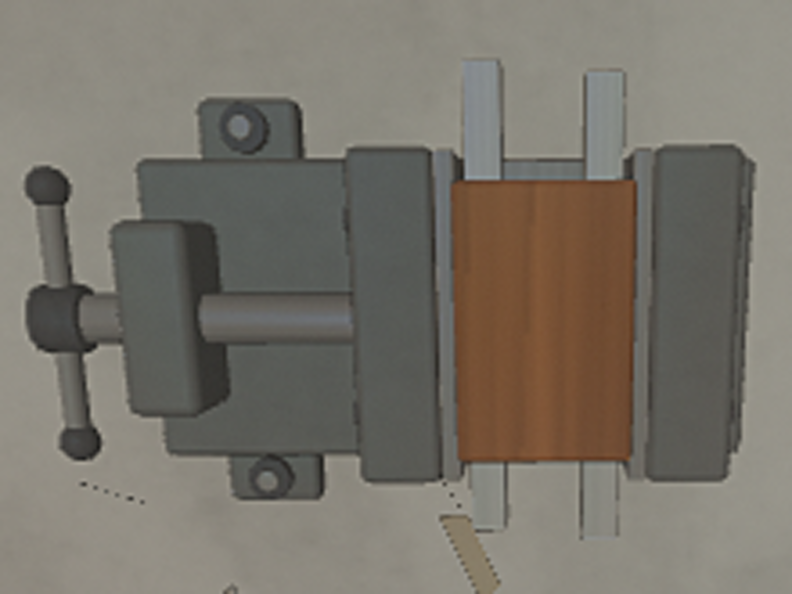

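View pics/w7.png

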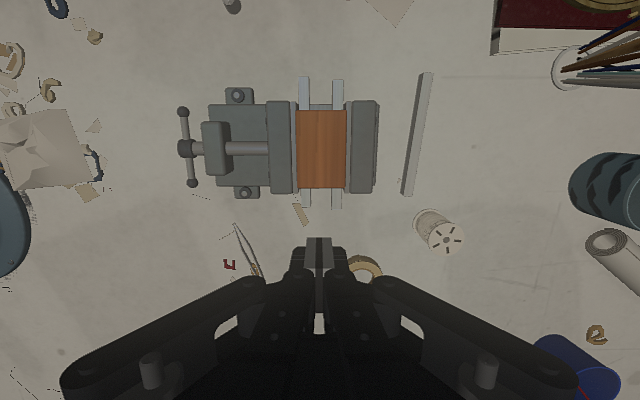

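View pics/s7.png

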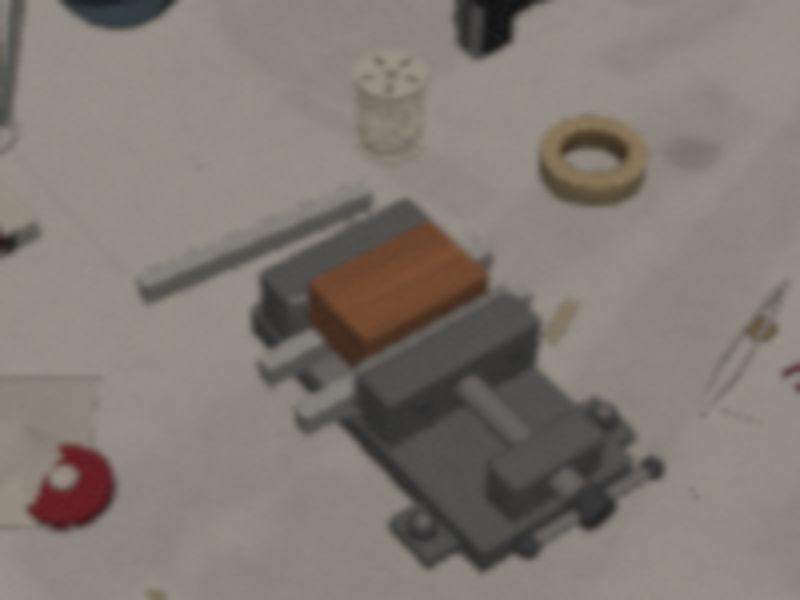

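```bash
python3 -c "
from rig import ctrl
print(ctrl.finish_job())"
```

```text
the job is handed in; nothing more can be done
None
```

The block is seated on both bars and both bars hold. However, I slid the near bar about 0.8–0.9 mm lengthwise during its check. The job was handed in at about 47 s.

- **Pressing:** I pressed the left and right ends in turn. The last presses were right about 19 N, left about 18–19 N, then right again about 17 N. No reading was above 20 N. Both ends now give the same contact height: TCP 0.0904 m, so the top is at about 0.0824 m against a nominal 0.083 m, within the calibration error.
- **Near bar (handle side):** I pushed its -y end first. I overshot to 5–6 N, and the bar crept before I eased off. I chose not to push it back. It then held about 4 N for 0.9 s with the fingertip position unchanged.
- **Far bar:** I pushed its -y end next. It briefly saw about 5 N, again more than the 3 N asked for, with no visible slip. It then held about 3 N for 0.5 s with no motion.
- **Last pictures:** The block is low and level. The near bar shows a shift consistent with the 0.8–0.9 mm, and the far bar shows none that I can measure. The bystanders I could see (spare bar, spool, tape roll, tweezers, tape measure) are where they started. I did not check the thimble separately. The gripper is well clear, and I saw no sign of contact with anything else.

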